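# Press the lids of a batch of tablet tubs home and set the lid-check stop

## Robot

A 6-joint arm with a two-finger parallel gripper is mounted at the origin on the work surface. World frame = base frame: x ahead of the robot, y to its left, z up, the work surface at z = 0. Lengths are in m, angles in rad, forces in N, time in s.
With the tool pointing down it reaches from about 0.35 to 0.975 m from the base axis. Payload 4.9 kg.
Tool frame: the origin (TCP) lies midway between the tips of the shut fingers; the grasp point (between the pads) lies 19 mm behind it; z points along the fingers, y is the direction in which the jaws open and shut (so a half turn about z gives the same grasp; the last joint's range is limited). The gripper opens to 85 mm and grips with 20 to 120 N. Pads are 22 mm wide; open, the fingers measure 114 mm over their backs; the gripper's body (76 mm by 85 mm) begins 54 mm behind the grasp point. The pads swing forward as they close: fully open they stand 13 mm farther back than shut.
Start: joints at [0.99, 0.053, 1.613, -0, 1.476, -0.119], TCP at [0.278, 0.56, 0.231] pointing down, gripper open.
Joint ranges: [-3.01, 3.01], [-1.01, 2.22], [0.06, 2.58], [-1.02, 4.17], [0.09, 2.62], [-3.14, 3.14]. Speed limits (rad/s): [2.57, 2.57, 3.14, 3.14, 3.14, 3.14].

## Interface

Orientations are given as a unit quaternion [w, x, y, z].
In Python, from plant import state, grab_frame, camera_params, job_done, boxes_of gives the robot as it stands.
- The arm moves only by the tool step_arm, never from a script. Its argument "steps" is a list of rows, each a list of 4 numbers: the shift along the tool's x, y, z in mm, then the turn about the tool's z in degrees. A call has 1 to 8 rows; each row shifts and turns the pose as measured when the row begins, along the tool's axes as they then stand; what a row does not reach is not made up. A row lasts 1/10 s, in which the tool goes at most 50 mm and 8.59 degrees, less where a joint would pass 70% of its speed; a pose out of reach is approached as far as the arm can. A call is refused whole if a number of a shift passes 50 or a number of a turn 8.59, either way. A call with a gripper value outside its range is refused whole. "claw" is the opening in per cent of the stroke, from 0 (shut) to 100 (fully open), set as the call begins (left out, the last holds). The fingers move at their own pace and stop on an object; the grip force is fixed at half the most. Time passes only in rows, so rows that do not move let the fingers close. It gives the time, the measured TCP pose, the force and the opening at its end, in the units of the state.
- state(): the state, without advancing time (a new reading comes with each control period).
- grab_frame(name): name is "scene" or "top" or "wrist"; returns (picture, depth): 384x512x3 uint8, red, green, blue; 384x512 float32, m along the optical axis (not along the pixel's ray), 0 where there is no reading.
- camera_params(name): a dict with "mtx" (3x3 intrinsics, pixels), "extrinsics" (4x4, takes a point from camera to world coordinates); the wrist camera has in their place "T_tool_cam" (4x4, takes a point from camera to tool coordinates, whose origin is the TCP and whose axes are the flange's). Camera axes: x right, y down, z forward; pixel columns grow to the right and rows downward; lengths in m; the calibration is good to about 2 mm. A picture is of the moment at which its call begins: read the wrist's pose just before it. camera_params takes no time and is no camera call.
- job_done(): hands the job in, once; it reports no verdict.
Trained networks look in the newest picture that a camera, given by its name, has taken for a name from the list of things; names that differ only in an ending like _2 or _b are one class to them, and where a whole thing is asked for, a point or a joint stands for the part that bears it (a point fixed in the world has none). Each returns a list of dicts, best first, with "p" (0 to 1); they miss things now and then, are a little off and sometimes report something else, mostly with a low value. They report only what shows in the picture. A call takes as long as a camera call.
- boxes_of(camera, label): "box" ([left, top, width, height] in pixels, round what is visible of it).
The state is a dict: "time": time; "joint_pos": joint angles; "joint_vel": joint speeds; "joint_efforts": joint torques, N m; "tool_pos": TCP position; "tool_rot": TCP orientation; "contact_force": force on the tool from outside, world axes, zero at the start; "ft_torque": the same for the moment, N m; "gripper_width": opening from 0.0 (shut) to 1.0 (fully open).
Only numpy, scipy, OpenCV 4.12 (cv2) and the standard library are available. Lean on these libraries where they do the work, as an engineer would, in place of code of your own. Each camera call takes 0.05 s, during which the arm holds its last target. There are 200 camera calls.

## Task

Pull the jig's sliding tray right out from under its bridge, then stand every white tablet tub upright in a pocket of its own in the tray and press each lid down until it is fully home. Then push the tray all the way in under the bridge, after that lower the stop bar by its knob until it rests on the lids, and last swing the clamp lever round towards the robot to its end stop to lock it. Leave the other stock where it stands.

Things in the scene. Friction and masses are not known exactly. Their poses are not given: they have to be found in the camera images.
- tray (a joint): Grey sliding tray of the jig (aluminium base 300 x 400 mm, a bridge over its far half), 90 (x) x 317 mm (y): four pockets side by side in y, each 80 x 73 mm, walls 48 mm above the pocket floor, floor 16 mm above the bench. Value in m: 0 = out towards the robot, 0.150 = fully in, at its end stop under the bridge; starts at 0.11 to 0.15. Slides along tray_mid's +x; takes about 3 N; stays where left.
- stop (a joint): Dark steel stop bar under the bridge, 34 x 300 (y) x 14 mm, on a vertical rod that runs up through the beam to a black knob. Value in m = how far it is lowered from fully up (0: underside 171 mm above the bench); starts at 0 to 0.018. Pushing it down takes about 4 to 5 N; it stays where left. With all lids home it meets them at 0.050. It spans all four pockets of the pushed-in tray.
- clamp (a joint): Steel clamp lever lying flat on the left (+y) end of the bridge beam, on a vertical pivot. Value in rad: 0 = unlocked, pointing along the jig's +y, outward in line with the beam (starts at 0 to 0.3); grows counter-clockwise seen from above to 1.57 = locked at its end stop, pointing along the jig's -x, towards the robot. Takes about 2 N at the peg; stays where left.
- tray_mid (a point): Centre of the tray, at the height of the pocket floors (on the wall between the two middle pockets). The four pocket centres lie at y = -117, -39, 39 and 117 mm from it. Its x axis is the jig's +x (the tray's push-in direction), y to the jig's left, z up. It moves with the tray. The whole jig's place differs from start to start, turned up to 0.12 rad.
- tray_handle (a point): Grip point of the tray's handle: an upright black block 20 mm (x) x 40 mm (y), top 65 mm above the bench, standing 28 mm clear of the tray's near wall, middle of its width; the point is 50 mm above the bench, 15 mm below its top. Axes as tray_mid. It moves with the tray.
- stop_knob_top (a point): Centre of the flat top of the stop's black knob, 38 mm in diameter, 25 mm tall; 296 mm above the bench with the stop fully up. The bridge beam below it is 36 mm wide in x, its top 215 mm above the bench. Axes as tray_mid.
- clamp_peg (a point): Middle of the black upright peg at the lever's end: 18 mm in diameter, 45 mm tall, its top 278 mm above the bench; the point is 18 mm below the top. 70 mm from the pivot.
- clamp_pivot (a point): Point on the clamp's vertical turning axis, at the same height as clamp_peg (260 mm above the bench).
- tub_a_mid (a point): White round tablet tub with a pale label and a grey lid, body 58 mm in diameter, 95 mm tall, about 0.18 kg, bottom-heavy; the point is on its axis, 47.5 mm above its underside; z points up its axis. May be absent (None).
- lid_a (a joint): Grey snap lid of tub_a, a disc 50 mm in diameter, 10 mm thick. Joint value in m = how far it has been pressed down from its highest: 0 stands 9 mm proud of the body, 0.009 is fully home (lid top 105 mm above the tub's underside). Pressing takes about 7 N until it meets the body; it stays where it is left. All lids start 6 to 9 mm proud. None if the tub is absent.
- tub_b_mid (a point): White round tablet tub with a pale label and a grey lid, body 58 mm in diameter, 95 mm tall, about 0.18 kg, bottom-heavy; the point is on its axis, 47.5 mm above its underside; z points up its axis. May be absent (None).
- lid_b (a joint): Grey snap lid of tub_b, a disc 50 mm in diameter, 10 mm thick. Joint value in m = how far it has been pressed down from its highest: 0 stands 9 mm proud of the body, 0.009 is fully home (lid top 105 mm above the tub's underside). Pressing takes about 7 N until it meets the body; it stays where it is left. All lids start 6 to 9 mm proud. None if the tub is absent.
- tub_c_mid (a point): White round tablet tub with a pale label and a grey lid, body 58 mm in diameter, 95 mm tall, about 0.18 kg, bottom-heavy; the point is on its axis, 47.5 mm above its underside; z points up its axis. May be absent (None).
- lid_c (a joint): Grey snap lid of tub_c, a disc 50 mm in diameter, 10 mm thick. Joint value in m = how far it has been pressed down from its highest: 0 stands 9 mm proud of the body, 0.009 is fully home (lid top 105 mm above the tub's underside). Pressing takes about 7 N until it meets the body; it stays where it is left. All lids start 6 to 9 mm proud. None if the tub is absent.
- tub_d_mid (a point): White round tablet tub with a pale label and a grey lid, body 58 mm in diameter, 95 mm tall, about 0.18 kg, bottom-heavy; the point is on its axis, 47.5 mm above its underside; z points up its axis. May be absent (None).
- lid_d (a joint): Grey snap lid of tub_d, a disc 50 mm in diameter, 10 mm thick. Joint value in m = how far it has been pressed down from its highest: 0 stands 9 mm proud of the body, 0.009 is fully home (lid top 105 mm above the tub's underside). Pressing takes about 7 N until it meets the body; it stays where it is left. All lids start 6 to 9 mm proud. None if the tub is absent.
- syrup0: Amber bottle with black cap, 52 mm in diameter, 110 mm tall; other stock, not part of the job; origin at the centre of its underside.
- syrup1: Another such amber bottle; other stock, not part of the job; origin at the centre of its underside.
- carton0: White medicine carton 70 x 120 x 45 mm; other stock, not part of the job; origin at the centre of its underside.
- carton1: Brown carton 60 x 130 x 40 mm; other stock, not part of the job; origin at the centre of its underside.
- carton2: Blue carton 60 x 110 x 50 mm; other stock, not part of the job; origin at the centre of its underside.

How it is judged:
On the way, in this order (a step that is already met when the one before it is completed fails the run):
1. the tray is pulled out from under the bridge (value of joint tray below 0.02 m), for 0.2 s.
2. every tub stands upright in a pocket with its lid pressed fully home, the tray still out from under the bridge (x of tub_a_mid in the frame of tray_mid between -0.02 and 0.02 m and y of tub_a_mid in the frame of tray_mid between -0.135 and 0.135 m and z of tub_a_mid in the frame of tray_mid between 0.042 and 0.053 m and angle between each of tub_a_mid, tub_b_mid, tub_c_mid, tub_d_mid's own z axis and vertical below 0.1 rad and value of joint each of lid_a, lid_b, lid_c, lid_d above 0.0075 m and x of tub_b_mid in the frame of tray_mid between -0.02 and 0.02 m and y of tub_b_mid in the frame of tray_mid between -0.135 and 0.135 m and z of tub_b_mid in the frame of tray_mid between 0.042 and 0.053 m and x of tub_c_mid in the frame of tray_mid between -0.02 and 0.02 m and y of tub_c_mid in the frame of tray_mid between -0.135 and 0.135 m and z of tub_c_mid in the frame of tray_mid between 0.042 and 0.053 m and x of tub_d_mid in the frame of tray_mid between -0.02 and 0.02 m and y of tub_d_mid in the frame of tray_mid between -0.135 and 0.135 m and z of tub_d_mid in the frame of tray_mid between 0.042 and 0.053 m and value of joint tray below 0.09 m), for 0.2 s.
3. the tray is pushed fully in with the tubs in it, the stop bar still up (x of tub_a_mid in the frame of tray_mid between -0.02 and 0.02 m and y of tub_a_mid in the frame of tray_mid between -0.135 and 0.135 m and z of tub_a_mid in the frame of tray_mid between 0.042 and 0.053 m and angle between each of tub_a_mid, tub_b_mid, tub_c_mid, tub_d_mid's own z axis and vertical below 0.1 rad and value of joint each of lid_a, lid_b, lid_c, lid_d above 0.0075 m and x of tub_b_mid in the frame of tray_mid between -0.02 and 0.02 m and y of tub_b_mid in the frame of tray_mid between -0.135 and 0.135 m and z of tub_b_mid in the frame of tray_mid between 0.042 and 0.053 m and x of tub_c_mid in the frame of tray_mid between -0.02 and 0.02 m and y of tub_c_mid in the frame of tray_mid between -0.135 and 0.135 m and z of tub_c_mid in the frame of tray_mid between 0.042 and 0.053 m and x of tub_d_mid in the frame of tray_mid between -0.02 and 0.02 m and y of tub_d_mid in the frame of tray_mid between -0.135 and 0.135 m and z of tub_d_mid in the frame of tray_mid between 0.042 and 0.053 m and value of joint tray above 0.144 m and value of joint stop below 0.04 m), for 0.2 s.
4. the stop bar rests on the lids, the clamp still unlocked (value of joint stop between 0.0475 and 0.0535 m and value of joint tray above 0.144 m and value of joint clamp below 1 rad), for 0.2 s.
5. the clamp lever is swung to its end stop with the stop bar on the lids (value of joint clamp above 1.4 rad and value of joint stop between 0.0475 and 0.0535 m), for 0.2 s.
At the end, for the whole second after the job is handed in: Every tub stands upright (within 0.1 rad) on the floor of a pocket, its lid within 1.5 mm of fully home; the tray is within 6 mm of fully in; the stop bar rests on the lids (reading 0.0475 to 0.0535 m); the clamp lever is turned at least 1.4 of its 1.57 rad (all of step 5 and x of tub_a_mid in the frame of tray_mid between -0.02 and 0.02 m and y of tub_a_mid in the frame of tray_mid between -0.135 and 0.135 m and z of tub_a_mid in the frame of tray_mid between 0.042 and 0.053 m and angle between each of tub_a_mid, tub_b_mid, tub_c_mid, tub_d_mid's own z axis and vertical below 0.1 rad and value of joint each of lid_a, lid_b, lid_c, lid_d above 0.0075 m and x of tub_b_mid in the frame of tray_mid between -0.02 and 0.02 m and y of tub_b_mid in the frame of tray_mid between -0.135 and 0.135 m and z of tub_b_mid in the frame of tray_mid between 0.042 and 0.053 m and x of tub_c_mid in the frame of tray_mid between -0.02 and 0.02 m and y of tub_c_mid in the frame of tray_mid between -0.135 and 0.135 m and z of tub_c_mid in the frame of tray_mid between 0.042 and 0.053 m and x of tub_d_mid in the frame of tray_mid between -0.02 and 0.02 m and y of tub_d_mid in the frame of tray_mid between -0.135 and 0.135 m and z of tub_d_mid in the frame of tray_mid between 0.042 and 0.053 m and value of joint tray above 0.144 m); the robot touches nothing.
It fails at once if a piece of the other stock is shifted by more than 40 mm (distance of any of syrup0, syrup1, carton0, carton1, carton2 from where it was at the start of the episode above 0.04 m).
Of tub_a, tub_b, tub_c, tub_d only 2 to 4 are there at a start; the rules pass over those that are not, and their reading is None.
At some moment in a run one of tub_a, tub_b, tub_c, tub_d may be knocked a few centimetres aside while the robot is not near it.
It also fails if it takes over 210 s, if anything falls off the work surface, if the arm or the gripper's body presses on something with over 40 N, if the wrist force passes 120 N, or if a joint passes its speed limit or range.

## Working session

There is one attempt and no reset: what is moved stays moved. The work goes in short steps, Python scripts to look and compute and a tool call to move; the robot and the scene stay as the last step left them, time stands still between calls to the robot, and variables do not carry over. Pictures are saved under pics/ and viewed, about 12 in all and at most 16, crops included, and the job is handed in when it is done.

Besides the shell and the picture viewer there is one more tool, called as name(argument=value, ...), one argument or row to a line, values as JSON. step_arm: Moves the arm, as the interface text tells. Its arguments: {"type":"object","properties":{"steps":{"type":"array"},"claw":{"type":"number"}},"required":["steps"]}

```bash
ls; mkdir -p pics; cat > h.py <<'E'
import numpy as np, cv2
from plant import state, grab_frame, camera_params, job_done, boxes_of
from scipy.spatial.transform import Rotation as R
def T_tool():
    s=state(); T=np.eye(4); q=s['tool_rot']; T[:3,:3]=R.from_quat([q[1],q[2],q[3],q[0]]).as_matrix(); T[:3,3]=s['tool_pos']; return T
def look(name,png=None):
    c=camera_params(name); E=T_tool()@np.array(c['T_tool_cam']) if name=='wrist' else np.array(c['extrinsics'])
    rgb,d=grab_frame(name); K=np.array(c['mtx'])
    v,u=np.mgrid[:384,:512]; P=np.stack([(u-K[0,2])/K[0,0]*d,(v-K[1,2])/K[1,1]*d,d],-1)@E[:3,:3].T+E[:3,3]
    P[d==0]=np.nan
    if png: cv2.imwrite('pics/'+png,rgb[:,:,::-1])
    return rgb,d,P
def proj(name,p,E=None):
    c=camera_params(name); E=np.array(c['extrinsics']) if E is None else E
    q=np.linalg.inv(E)@np.append(p,1); k=np.array(c['mtx'])@q[:3]; return k[:2]/k[2]
E
python3 - <<'E'
from h import *
print(state())
for n in('scene','top'):
    rgb,d,P=look(n,n+'0.png'); np.save(n+'0.npy',P)
    for l in ['tub_a_mid','tray_handle','tray_mid','stop_knob_top','clamp_peg','lid_a','syrup0','carton0','carton1','carton2']:
        for b in boxes_of(n,l)[:5]:
            x,y,w,h=map(int,b['box']); c=P[y+h//2,x+w//2]; print(n,l,b['box'],round(b['p'],2),c.round(3))
a=cv2.imread('pics/scene0.png');b=cv2.imread('pics/top0.png')
E
```

```text
pics
{'time': 0.0, 'joint_pos': array([ 9.90022618e-01,  5.33578485e-02,  1.61430923e+00, -2.15727365e-05,
        1.47599927e+00, -1.18964055e-01]), 'joint_vel': array([ 0.00019737, -0.00137028,  0.00092546,  0.00028321,  0.00097204,
        0.00025713]), 'joint_efforts': array([ 7.98690598e-04, -3.93691099e+01, -3.70173061e+01, -5.14209637e-05,
        6.86397718e-03,  2.39679474e-05]), 'tool_pos': array([0.27811731, 0.55900671, 0.23005331]), 'tool_rot': array([-3.45318353e-04,  2.28857302e-01,  9.73459429e-01, -9.77712468e-04]), 'contact_force': array([ 1.12385599, -0.2518353 , -0.0152222 ]), 'ft_torque': array([-0.01232861, -0.03493642, -0.01764606]), 'gripper_width': 0.999862012604256}
scene tub_a_mid [337.0, 262.5, 23.1, 44.5] 0.77 [0.597 0.384 0.091]
scene tray_handle [136.3, 208.2, 95.2, 62.2] 0.87 [ 0.64  -0.165  0.029]
scene tray_handle [132.8, 167.3, 38.6, 21.6] 0.36 [ 0.447 -0.445  0.038]
scene tray_handle [215.2, 212.5, 28.6, 16.2] 0.22 [ 0.473 -0.089  0.008]
scene tray_mid [140.9, 204.6, 91.8, 68.6] 0.73 [ 0.63  -0.164  0.025]
scene stop_knob_top [139.8, 177.2, 72.1, 62
[... 1979 characters left out ...]
.5, 136.7, 18.4, 19.2] 0.53 [0.7   0.251 0.082]
top syrup0 [144.3, 268.0, 17.0, 17.0] 0.5 [0.284 0.312 0.109]
top carton0 [81.6, 198.3, 42.4, 38.2] 0.97 [0.471 0.492 0.045]
top carton0 [365.5, 165.3, 40.9, 31.2] 0.93 [ 0.582 -0.455  0.04 ]
top carton0 [363.2, 211.4, 47.9, 30.7] 0.85 [ 0.427 -0.448  0.044]
top carton1 [81.6, 198.3, 42.4, 38.2] 0.97 [0.471 0.492 0.045]
top carton1 [365.5, 165.3, 40.9, 31.2] 0.93 [ 0.582 -0.455  0.04 ]
top carton1 [363.2, 211.4, 47.9, 30.7] 0.85 [ 0.427 -0.448  0.044]
top carton2 [81.6, 198.3, 42.4, 38.2] 0.97 [0.471 0.492 0.045]
top carton2 [365.5, 165.3, 40.9, 31.2] 0.93 [ 0.582 -0.455  0.04 ]
top carton2 [363.2, 211.4, 47.9, 30.7] 0.85 [ 0.427 -0.448  0.044]
```

```bash
python3 - <<'E'
from h import *
a=cv2.imread('pics/scene0.png');b=cv2.imread('pics/top0.png')
cv2.imwrite('pics/s1.png',cv2.resize(a[140:340,90:430],(800,470),interpolation=cv2.INTER_CUBIC))
cv2.imwrite('pics/t1.png',cv2.resize(b[90:310,60:430],(800,476),interpolation=cv2.INTER_CUBIC))
P=np.load('top0.npy'); z=P[...,2]
# white tall things: z bands
for lo,hi in((.1,.125),(.2,.217),(.235,.25),(.265,.31),(.055,.07)):
    m=((z>lo)&(z<hi)).astype(np.uint8); n,l,s,c=cv2.connectedComponentsWithStats(m)
    for i in range(1,n):
        if s[i,4]>6:
            Q=P[l==i]; print(lo,s[i],Q.mean(0).round(4),Q.min(0).round(3),Q.max(0).round(3))
E
```

```text
0.1 [233  80  18  20  76] [0.8853 0.0221 0.1016] [0.847 0.    0.1  ] [0.911 0.056 0.106]
0.1 [252  80   3   5   9] [ 0.9039 -0.0104  0.1018] [ 0.897 -0.013  0.101] [ 0.911 -0.007  0.105]
0.1 [273  80   5   4   9] [ 0.9063 -0.0818  0.1012] [ 0.901 -0.089  0.1  ] [ 0.911 -0.076  0.105]
0.1 [213  82   6   3   8] [0.9001 0.1125 0.1014] [0.898 0.105 0.1  ] [0.905 0.121 0.103]
0.1 [277  83   4   5   7] [ 0.8943 -0.0953  0.1026] [ 0.887 -0.099  0.1  ] [ 0.9   -0.089  0.106]
0.1 [272  83  18  17  58] [ 0.8718 -0.0994  0.1014] [ 0.845 -0.129  0.1  ] [ 0.901 -0.071  0.105]
0.1 [227  85   5   3   9] [0.8922 0.0688 0.1012] [0.888 0.062 0.1  ] [0.895 0.075 0.104]
0.1 [265  85   6  12  27] [ 0.8758 -0.0573  0.1012] [ 0.856 -0.066  0.1  ] [ 0.894 -0.049  0.105]
0.1 [217  87  11   6  22] [0.8785 0.0899 0.1014] [0.871 0.076 0.1  ] [0.888 0.108 0.104]
0.1 [328  86   9   9  45] [ 0.8734 -0.269   0.1025] [ 0.86  -0.283  0.1  ] [ 0.889 -0.256  0.108]
0.1 [343  86   9   9  50] [ 0.8739 -0.3197  0.1027] [ 0.861 -0.333  0.1  ] [ 0.887 -0.305  0.107]
0.1 [358  86   9   9  46] [ 0.8738 -0.37    0.1023] [ 0.86
[... 6613 characters left out ...]
 0.632 0.055] [0.583 0.639 0.07 ]
0.055 [466 183   7   1   7] [ 0.5658 -0.7289  0.0619] [ 0.565 -0.737  0.058] [ 0.566 -0.72   0.066]
0.055 [293 187  12   7  75] [ 0.5496 -0.1559  0.0633] [ 0.539 -0.174  0.056] [ 0.56  -0.137  0.069]
0.055 [144 213   7  17  25] [0.4523 0.3374 0.0634] [0.429 0.332 0.056] [0.481 0.348 0.07 ]
0.055 [ 53 221   4  38  83] [0.4009 0.6351 0.0628] [0.341 0.632 0.055] [0.459 0.638 0.07 ]
0.055 [438 240   9  13  30] [ 0.3594 -0.6195  0.063 ] [ 0.339 -0.633  0.056] [ 0.378 -0.608  0.07 ]
0.055 [150 267  11  16  31] [0.289  0.3074 0.0653] [0.26  0.298 0.056] [0.308 0.328 0.07 ]
0.055 [233 341  39  21  75] [0.0549 0.0127 0.0628] [ 0.014 -0.054  0.056] [0.07  0.066 0.07 ]
```

View pics/s1.png

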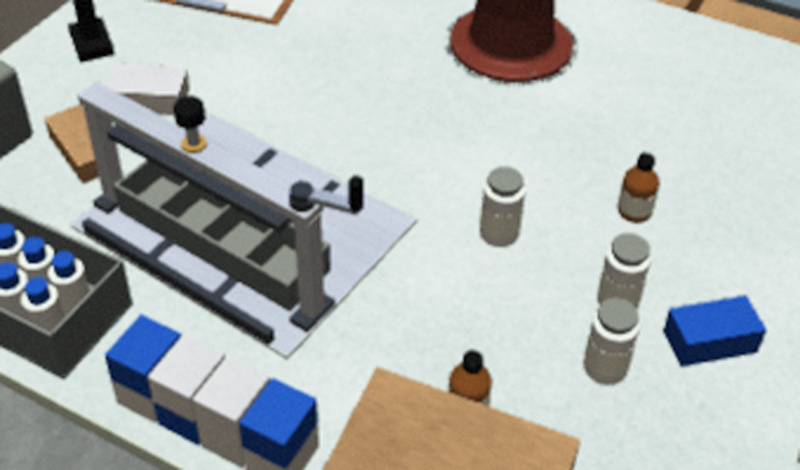

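View pics/t1.png

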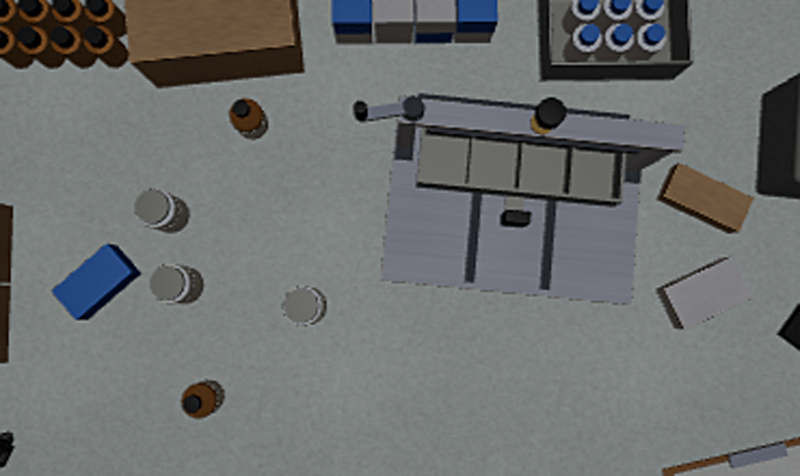

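Three tubs show, at about (0.566, 0.382), (0.455, 0.360) and (0.420, 0.168). The jig is turned slightly clockwise, the tray is almost fully in and its handle is near (0.55, -0.156). Next I'll fit the jig frame.

```bash
cat >> h.py <<'E'
def to(p,jaw,v=True):
    """tool-frame shift (mm) and turn (deg) from here to TCP p with jaw axis at world angle jaw (deg, mod 180)"""
    T=T_tool(); d=T[:3,:3].T@(np.array(p)-T[:3,3])*1000
    cur=np.degrees(np.arctan2(T[1,1],T[0,1])); t=(cur-jaw+90)%180-90
    if v: print('shift',d.round(1),'turn',round(t,1),'at',T[:3,3].round(4),'jaw',round(cur,1),'tilt',T[:3,2].round(3))
    return d,t
E
python3 - <<'E'
from h import *
P=np.load('top0.npy'); z=P[...,2]
m=(z>.205)&(z<.222)&(P[...,0]>.55)&(P[...,0]<.75)
Q=P[m]; r=cv2.minAreaRect((Q[:,:2]*1000).astype(np.float32)); print(r,np.median(Q[:,2]))
# tray top rim z .058-.068
P2=np.load('scene0.npy')
for PP in (P,P2):
    m=(PP[...,2]>.058)&(PP[...,2]<.069)&(PP[...,0]>.53)&(PP[...,0]<.72)&(abs(PP[...,1]+.165)<.18)
    Q=PP[m]; r=cv2.minAreaRect((Q[:,:2]*1000).astype(np.float32)); print(r)
    m=(PP[...,2]>.002)&(PP[...,2]<.014)&(PP[...,0]>.35)&(PP[...,0]<.80)&(abs(PP[...,1]+.165)<.25)
    Q=PP[m]; r=cv2.minAreaRect((Q[:,:2]*1000).astype(np.float32)); print('base',r,len(Q))
to((.5496,-.156,.2),-6)
E
```

```text
((659.6774291992188, -170.766845703125), (389.3321838378906, 37.16612243652344), 83.6325454711914) 0.2138616472681596
((604.5173950195312, -161.1254119873047), (355.0829772949219, 128.73287963867188), 81.94255828857422)
base ((574.6734008789062, -164.72674560546875), (499.4742736816406, 448.814208984375), 89.96419525146484) 6718
((638.9856567382812, -163.09197998046875), (360.77392578125, 93.21815490722656), 85.23300170898438)
base ((574.7293701171875, -165.06884765625), (448.90625, 499.82806396484375), 0.012754236347973347) 3865
shift [-561.5 -519.8   31.3] turn 69.5 at [0.2785 0.5595 0.2313] jaw 63.5 tilt [ 0.  0. -1.]
```

step_arm(
  steps=[
    [0,0,0,8.5],
    [0,0,0,8.5],
    [0,0,0,8.5],
    [0,0,0,8.5],
    [0,0,0,8.5],
    [0,0,0,8.5],
    [0,0,0,8.5],
    [0,0,0,8.5],
  ],
  claw=45,
)

```text
time: 1.9
tool_pos: [0.2785, 0.5595, 0.2313]
tool_rot: [0.0, 0.74, 0.673, 0.0]
contact_force: [-0.3, -0.0, 0.3]
gripper_width: 0.45
```

step_arm(
  steps=[
    [0,0,0,2],
    [-42,22,0,0],
    [-42,22,0,0],
    [-42,22,0,0],
    [-42,22,0,0],
    [-42,22,0,0],
    [-42,22,0,0],
    [-42,22,0,0],
  ],
)

```text
time: 2.7
tool_pos: [0.3939, 0.2421, 0.2309]
tool_rot: [0.0, 0.749, 0.662, 0.001]
contact_force: [1.6, 1.1, -0.3]
gripper_width: 0.449
```

```bash
python3 - <<'E'
from h import *
to((.5496,-.156,.2),-6.4)
E
```

```text
shift [-376.   203.4   30.7] turn -0.7 at [0.3939 0.2421 0.2309] jaw -7.1 tilt [ 0.002  0.001 -1.   ]
```

step_arm(
  steps=[
    [-42,22,0,-0.7],
    [-42,22,0,0],
    [-42,22,0,0],
    [-42,22,0,0],
    [-42,22,0,0],
    [-42,22,0,0],
    [-42,22,0,0],
    [-42,22,0,0],
  ],
)

```text
time: 3.5
tool_pos: [0.5343, -0.1274, 0.2341]
tool_rot: [0.003, 0.745, 0.667, 0.005]
contact_force: [0.9, 0.9, -0.5]
gripper_width: 0.454
```

step_arm(
  steps=[
    [-35,20,0,0],
    [0,0,0,0],
    [0,0,0,0],
  ],
)

```text
time: 3.8
tool_pos: [0.5514, -0.1718, 0.2339]
tool_rot: [0.003, 0.748, 0.664, 0.005]
contact_force: [-0.4, 0.4, -0.5]
gripper_width: 0.45
```

```bash
python3 - <<'E'
from h import *
rgb,d,P=look('wrist','w1.png'); z=P[...,2]
to((.5496,-.156,.2),-6.4)
for lo,hi in((.055,.072),(.2,.222)):
    m=((z>lo)&(z<hi)).astype(np.uint8); n,l,s,c=cv2.connectedComponentsWithStats(m)
    for i in range(1,n):
        if s[i,4]>100:
            Q=P[l==i]; print(lo,s[i],Q.mean(0).round(4),np.percentile(Q,2,0).round(3),np.percentile(Q,98,0).round(3),cv2.minAreaRect((Q[:,:2]*1000).astype(np.float32)))
E
```

```text
shift [15.2 -4.  33.9] turn -0.4 at [ 0.5513 -0.1716  0.2339] jaw -6.8 tilt [ 0.012  0.001 -1.   ]
0.055 [ 284    0  110  288 5640] [ 0.6371 -0.1624  0.0627] [ 0.576 -0.322  0.056] [ 0.689 -0.032  0.065] ((631.7701416015625, -174.6321563720703), (301.64520263671875, 90.70918273925781), 83.63815307617188)
0.055 [241 137  20  39 736] [ 0.5502 -0.1562  0.0645] [ 0.54  -0.176  0.059] [ 0.56  -0.138  0.066] ((549.8527221679688, -157.0491943359375), (39.12372589111328, 19.5596923828125), 83.63267517089844)
0.055 [482 173  30  10 166] [ 0.8063 -0.2101  0.0636] [ 0.789 -0.211  0.056] [ 0.824 -0.21   0.071] ((806.2786254882812, -210.15713500976562), (42.37693405151367, 1.432611346244812), 0.1652468889951706)
0.055 [490 206  22  14 176] [ 0.8161 -0.2509  0.0625] [ 0.807 -0.257  0.055] [ 0.828 -0.248  0.071] ((817.7548217773438, -251.50770568847656), (28.223142623901367, 6.6552839279174805), 20.46620750427246)
0.055 [450 262  17  83 643] [ 0.7798 -0.3739  0.0646] [ 0.779 -0.426  0.056] [ 0.781 -0.318  0.072] ((779.8074340820312, -369.697509765625), (119.1434326171875, 2.6582953929901123), 89.85874938964844)
0.055 [478 289  11  26 120] [ 0.8054 -0.3642  0.0674] [ 0.803 -0.382  0.061] [ 0.809 -0.355  0.072] ((805.6593017578125, -368.4140319824219), (29.131549835205078, 6.7398176193237305), 83.6930923461914)
0.055 [474 329  38  15 413] [ 0.8282 -0.4251  0.0638] [ 0.803 -0.427  0.056] [ 0.852 -0.424  0.072] ((827.7405395507812, -425.2601623535156), (3.627533197402954, 53.698143005371094), 89.28789520263672)
0.2 [  389     0   123   335 23295] [ 0.6596 -0.1367  0.2139] [ 0.638 -0.237  0.202] [ 0.683 -0.066  0.22 ] ((661.190185546875, -159.15518188476562), (196.068359375, 37.59601974487305), 83.82998657226562)
```

View pics/w1.png

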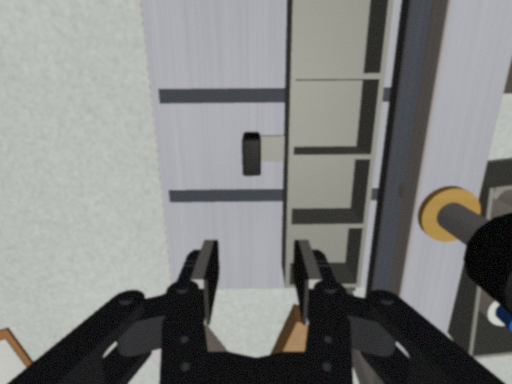

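The handle is at pixel (251,154), which is (0.550, -0.157), and the yaw is -6.4°. A stem runs from it to the tray, so I'll check the stem's height.

```bash
python3 - <<'E'
from h import *
rgb,d,P=look('wrist')
print(P[140:170:5,266:284:4].round(3).tolist())
to((.550,-.157,.045),-6.4); to((.550,-.157,.045),83.6)
E
```

```text
[[[0.569, -0.149, 0.017], [0.573, -0.15, 0.016], [0.578, -0.151, 0.015], [0.582, -0.151, 0.016], [0.587, -0.152, 0.015]], [[0.568, -0.156, 0.015], [0.573, -0.156, 0.016], [0.577, -0.156, 0.016], [0.582, -0.157, 0.016], [0.587, -0.158, 0.015]], [[0.567, -0.161, 0.016], [0.572, -0.162, 0.017], [0.577, -0.162, 0.016], [0.581, -0.163, 0.016], [0.586, -0.163, 0.016]], [[0.567, -0.167, 0.017], [0.571, -0.167, 0.018], [0.576, -0.168, 0.016], [0.581, -0.169, 0.017], [0.585, -0.169, 0.016]], [[0.566, -0.173, 0.016], [0.571, -0.174, 0.015], [0.575, -0.174, 0.016], [0.58, -0.175, 0.015], [0.585, -0.175, 0.017]], [[0.566, -0.181, 0.008], [0.57, -0.182, 0.007], [0.575, -0.182, 0.008], [0.58, -0.183, 0.008], [0.585, -0.184, 0.008]]]
shift [ 13.   -5.1 189. ] turn -0.3 at [ 0.5513 -0.1707  0.234 ] jaw -6.7 tilt [ 0.012  0.001 -1.   ]
shift [ 13.   -5.1 189. ] turn 89.7 at [ 0.5513 -0.1707  0.234 ] jaw -6.7 tilt [ 0.012  0.001 -1.   ]
```

step_arm(
  steps=[
    [13,-5,0,-0.3],
    [0,0,38,0],
    [0,0,38,0],
    [0,0,38,0],
    [0,0,25,0],
    [0,0,0,0],
  ],
  claw=41,
)

```text
time: 4.5
tool_pos: [0.5495, -0.1447, 0.0955]
tool_rot: [0.006, 0.741, 0.671, 0.008]
contact_force: [-0.7, 0.3, -1.0]
gripper_width: 0.406
```

```bash
python3 - <<'E'
from h import *
to((.550,-.157,.040),-6.4)
E
```

```text
shift [-12.4   0.6  55.5] turn 0.7 at [ 0.5495 -0.1447  0.0955] jaw -5.7 tilt [ 0.02   0.001 -1.   ]
```

step_arm(
  steps=[
    [-12,0,0,0.7],
    [0,0,20,0],
    [0,0,20,0],
    [0,0,14,0],
    [0,0,0,0],
  ],
)

```text
time: 5.0
tool_pos: [0.5545, -0.1572, 0.0503]
tool_rot: [0.013, 0.744, 0.668, 0.011]
contact_force: [-0.1, -0.8, -0.0]
gripper_width: 0.409
```

```bash
python3 - <<'E'
from h import *
to((.550,-.157,.040),-6.4)
E
```

```text
shift [-0.2 -4.9 10.1] turn 0.2 at [ 0.5545 -0.1572  0.0503] jaw -6.2 tilt [ 0.034 -0.005 -0.999]
```

step_arm(
  steps=[
    [0,-5,8,0],
    [0,0,0,0],
  ],
)

```text
time: 5.2
tool_pos: [0.551, -0.1574, 0.0443]
tool_rot: [0.015, 0.744, 0.668, 0.011]
contact_force: [-0.0, -0.1, -0.3]
gripper_width: 0.407
```

step_arm(
  steps=[
    [0,0,0,0],
    [0,0,0,0],
    [0,0,0,0],
    [0,0,0,0],
  ],
  claw=0,
)

```text
time: 5.6
tool_pos: [0.5514, -0.1578, 0.0456]
tool_rot: [0.015, 0.744, 0.668, 0.012]
contact_force: [1.8, -0.6, -1.8]
gripper_width: 0.221
```

step_arm(
  steps=[
    [0,-15,0,0],
    [0,-15,0,0],
    [0,-15,0,0],
    [0,-15,0,0],
    [0,0,0,0],
  ],
)

```text
time: 6.1
tool_pos: [0.4926, -0.1512, 0.0456]
tool_rot: [0.017, 0.744, 0.668, 0.013]
contact_force: [-2.4, -0.8, -0.0]
gripper_width: 0.224
```

```bash
python3 - <<'E'
from h import *
to((.40,-.143,.040),-6.4)
E
```

```text
shift [ -1.9 -93.    1.7] turn 0.2 at [ 0.4926 -0.1512  0.0456] jaw -6.2 tilt [ 0.041 -0.008 -0.999]
```

step_arm(
  steps=[
    [0,-15,0,0],
    [0,-15,0,0],
    [0,-15,0,0],
    [0,-15,0,0],
    [0,0,0,0],
  ],
)

```text
time: 6.6
tool_pos: [0.4349, -0.1446, 0.0456]
tool_rot: [0.018, 0.744, 0.668, 0.015]
contact_force: [-2.4, 0.3, -0.3]
gripper_width: 0.218
```

step_arm(
  steps=[
    [0,-8,0,0],
    [0,-8,0,0],
    [0,-8,0,0],
    [0,0,0,0],
  ],
)

```text
time: 7.0
tool_pos: [0.4303, -0.1442, 0.0462]
tool_rot: [0.041, 0.745, 0.665, 0.034]
contact_force: [-3.8, -1.1, 0.6]
gripper_width: 0.217
```

step_arm(
  steps=[
    [0,-6,0,0],
    [0,-6,0,0],
    [0,-6,0,0],
    [0,0,0,0],
  ],
)

```text
time: 7.4
tool_pos: [0.4305, -0.1443, 0.0471]
tool_rot: [0.061, 0.745, 0.662, 0.051]
contact_force: [-3.6, -0.6, -1.3]
gripper_width: 0.221
```

step_arm(
  steps=[
    [0,0,0,0],
    [0,0,0,0],
    [0,0,0,0],
  ],
  claw=41,
)

```text
time: 7.7
tool_pos: [0.4316, -0.1447, 0.0476]
tool_rot: [0.062, 0.745, 0.662, 0.051]
contact_force: [-0.6, 0.3, 0.3]
gripper_width: 0.408
```

step_arm(
  steps=[
    [0,0,-40,0],
    [0,0,-40,0],
    [0,0,-40,0],
    [0,0,-40,0],
    [0,0,0,0],
  ],
)

```text
time: 8.2
tool_pos: [0.4051, -0.1407, 0.2113]
tool_rot: [0.061, 0.746, 0.662, 0.051]
contact_force: [0.7, -0.7, 0.6]
gripper_width: 0.412
```

```bash
python3 - <<'E'
from h import *
to((.42,.168,.22),-6.4)
print(state()['joint_pos'])
E
```

```text
shift [308.3 -20.1 -13.4] turn -0.4 at [ 0.4051 -0.1407  0.2113] jaw -6.8 tilt [ 0.158 -0.023 -0.987]
[-0.54991533 -0.56835889  2.1628145   0.06354576  1.40019947 -0.43702429]
```

```bash
python3 - <<'E'
from h import *
to((.60,-.06,.198),-6.4)
E
```

```text
shift [103.5 179.5  42. ] turn -0.4 at [ 0.4051 -0.1407  0.2113] jaw -6.8 tilt [ 0.158 -0.023 -0.987]
```

step_arm(
  steps=[
    [17,30,7,0],
    [17,30,7,0],
    [17,30,7,0],
    [17,30,7,0],
    [17,30,7,0],
    [17,30,7,0],
    [0,0,0,0],
  ],
  claw=0,
)

```text
time: 8.9
tool_pos: [0.6101, -0.0606, 0.2008]
tool_rot: [0.067, 0.747, 0.66, 0.054]
contact_force: [-0.5, -0.5, 0.2]
gripper_width: -0.001
```

```bash
python3 - <<'E'
from h import *
to((.635,-.06,.198),-6.4)
E
```

```text
shift [ 3.7 23.8  6.9] turn -0.6 at [ 0.6101 -0.0606  0.2008] jaw -7.0 tilt [ 0.168 -0.029 -0.985]
```

step_arm(
  steps=[
    [0,8,2,0],
    [0,8,2,0],
    [0,8,2,0],
    [0,6,1,0],
    [0,6,1,0],
    [0,0,0,0],
  ],
)

```text
time: 9.5
tool_pos: [0.6421, -0.0658, 0.198]
tool_rot: [0.059, 0.748, 0.66, 0.048]
contact_force: [1.0, -0.1, -0.7]
gripper_width: 0.0
```

step_arm(
  steps=[
    [0,8,1,0],
    [0,8,1,0],
    [0,8,1,0],
    [0,8,1,0],
    [0,0,0,0],
  ],
)

```text
time: 10.0
tool_pos: [0.64, -0.0658, 0.1993]
tool_rot: [0.021, 0.749, 0.662, 0.014]
contact_force: [0.0, -1.0, -0.2]
gripper_width: -0.002
```

step_arm(
  steps=[
    [0,8,0,0],
    [0,8,0,0],
    [0,0,0,0],
  ],
)

```text
time: 10.3
tool_pos: [0.6395, -0.0659, 0.2]
tool_rot: [0.003, 0.75, 0.662, -0.001]
contact_force: [1.1, 0.0, -0.3]
gripper_width: 0.003
```

step_arm(
  steps=[
    [0,-20,0,0],
    [0,-20,0,0],
    [0,-20,0,0],
    [0,-20,0,0],
    [0,-20,0,0],
    [0,0,0,0],
  ],
  claw=100,
)

```text
time: 10.9
tool_pos: [0.539, -0.0555, 0.2013]
tool_rot: [0.006, 0.751, 0.661, 0.0]
contact_force: [-0.3, -0.7, -0.1]
gripper_width: 0.988
```

```bash
python3 - <<'E'
from h import *
to((.42,.168,.20),-6.4)
rgb,d,P=look('top'); z=P[...,2]
for lo,hi,n0 in((.1,.118,150),):
    m=((z>lo)&(z<hi)&(P[...,1]>.05)&(P[...,0]<.65)).astype(np.uint8); n,l,s,c=cv2.connectedComponentsWithStats(m)
    for i in range(1,n):
        if s[i,4]>n0: Q=P[l==i]; print(s[i],cv2.minEnclosingCircle((Q[:,:2]*1000).astype(np.float32)),np.percentile(Q[:,2],80))
E
```

```text
shift [ 206.5 -146.5   -1.4] turn -0.9 at [ 0.539  -0.0555  0.2013] jaw -7.3 tilt [ 0.008 -0.008 -1.   ]
[122 178  17  16 200] ((566.6699829101562, 384.7088623046875), 25.37204933166504) 0.11269959077288574
[129 213  17  16 207] ((455.36700439453125, 360.55401611328125), 24.85016441345215) 0.11221090085759818
[191 223  16  16 201] ((419.8962707519531, 167.7329559326172), 24.82989501953125) 0.11278615170355355
```

step_arm(
  steps=[
    [26,-18,0,0.9],
    [26,-18,0,0],
    [26,-18,0,0],
    [26,-18,0,0],
    [26,-18,0,0],
    [26,-18,0,0],
    [26,-18,0,0],
    [20,-16,0,0],
  ],
  claw=100,
)

```text
time: 11.75
tool_pos: [0.4363, 0.1687, 0.2027]
tool_rot: [0.011, 0.76, 0.65, 0.006]
contact_force: [0.4, 0.1, -0.1]
gripper_width: 1.003
```

step_arm(
  steps=[
    [0,0,0,0],
  ],
)

```text
time: 11.85
tool_pos: [0.4362, 0.1709, 0.2031]
tool_rot: [0.01, 0.758, 0.652, 0.007]
contact_force: [0.0, -0.8, -0.2]
gripper_width: 0.999
```

```bash
python3 - <<'E'
from h import *
to((.42,.168,.055),-6.4)
rgb,d,P=look('wrist'); z=P[...,2]
m=(z>.1)&(z<.118)&(np.hypot(P[...,0]-.42,P[...,1]-.168)<.045); Q=P[m]; print(m.sum(),cv2.minEnclosingCircle((Q[:,:2]*1000).astype(np.float32)))
E
```

```text
shift [ -4.8 -19.3 147.7] turn -2.3 at [0.4362 0.1709 0.2031] jaw -8.7 tilt [ 0.024 -0.007 -1.   ]
2846 ((420.10906982421875, 167.75877380371094), 24.951038360595703)
```

step_arm(
  steps=[
    [-5,-19,0,-2.3],
    [0,0,25,0],
    [0,0,25,0],
    [0,0,20,0],
    [0,0,0,0],
  ],
)

```text
time: 12.4
tool_pos: [0.426, 0.1647, 0.1346]
tool_rot: [0.014, 0.746, 0.665, 0.01]
contact_force: [0.3, -0.2, 0.9]
gripper_width: 0.997
```

```bash
python3 - <<'E'
from h import *
to((.42,.168,.055),-6.4)
E
```

```text
shift [ 3.  -9.1 79.4] turn -0.2 at [0.426  0.1647 0.1346] jaw -6.6 tilt [ 0.034 -0.008 -0.999]
```

step_arm(
  steps=[
    [3,-9,0,0],
    [0,-1,20,0],
    [0,-1,20,0],
    [0,-1,20,0],
    [0,-1,18,0],
    [0,0,0,0],
  ],
)

```text
time: 13.0
tool_pos: [0.4227, 0.169, 0.0633]
tool_rot: [0.018, 0.748, 0.664, 0.016]
contact_force: [-0.3, 0.0, 0.5]
gripper_width: 1.001
```

```bash
python3 - <<'E'
from h import *
to((.42,.168,.055),-6.4)
E
```

```text
shift [-1.3 -3.   8.2] turn -0.4 at [0.4227 0.169  0.0633] jaw -6.8 tilt [ 0.048 -0.005 -0.999]
```

step_arm(
  steps=[
    [-1,-3,8,0],
    [0,0,0,0],
  ],
)

```text
time: 13.2
tool_pos: [0.4216, 0.1687, 0.0575]
tool_rot: [0.019, 0.748, 0.664, 0.018]
contact_force: [-0.4, 0.6, -0.5]
gripper_width: 0.994
```

step_arm(
  steps=[
    [0,0,0,0],
    [0,0,0,0],
    [0,0,0,0],
    [0,0,0,0],
  ],
  claw=20,
)

```text
time: 13.6
tool_pos: [0.4234, 0.1692, 0.0606]
tool_rot: [0.02, 0.748, 0.663, 0.02]
contact_force: [0.3, 0.0, -1.9]
gripper_width: 0.669
```

step_arm(
  steps=[
    [0,0,-15,0],
    [0,0,-25,0],
    [0,0,-25,0],
    [0,0,-25,0],
    [0,0,-20,0],
    [0,0,0,0],
  ],
)

```text
time: 14.2
tool_pos: [0.4146, 0.1688, 0.1708]
tool_rot: [0.018, 0.748, 0.663, 0.017]
contact_force: [-0.2, 0.3, -2.7]
gripper_width: 0.67
```

```bash
python3 - <<'E'
from h import *
print(state()['gripper_width'])
rgb,d,P=look('top','t2.png'); z=P[...,2]
m=(z>.056)&(z<.068)&(P[...,0]>.44)&(P[...,0]<.6)&(abs(P[...,1]+.153)<.19); Q=P[m]
r=cv2.minAreaRect((Q[:,:2]*1000).astype(np.float32)); print(r)
cv2.imwrite('pics/t2c.png',cv2.resize(cv2.imread('pics/t2.png')[110:260,150:390],(800,500),interpolation=cv2.INTER_CUBIC))
to((.527,-.037,.16),-6.4)
E
```

```text
0.6702783472970922
((511.3623352050781, -153.143798828125), (317.728759765625, 90.58055114746094), 83.60318756103516)
shift [-190.6  136.3   15.5] turn -0.4 at [0.4137 0.1686 0.169 ] jaw -6.8 tilt [ 0.047 -0.005 -0.999]
```

View pics/t2c.png

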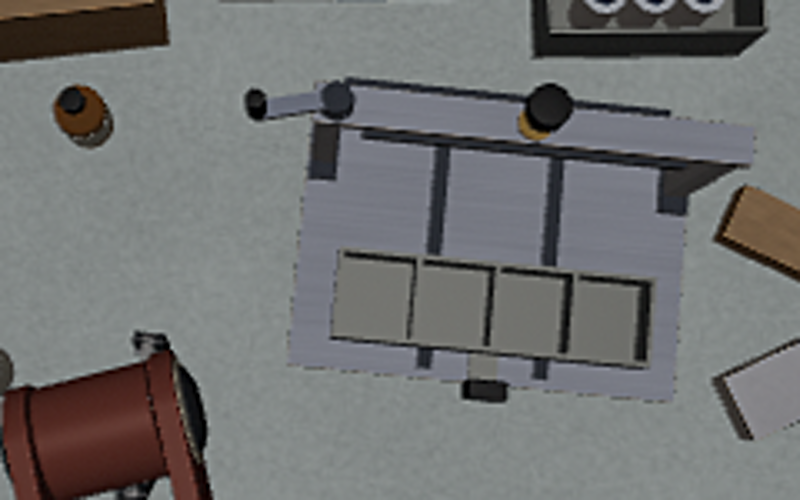

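The tray is out, centred at (0.5115, -0.153), and the first tub is held. It goes to the pocket at -39 mm.

```bash
python3 - <<'E'
from h import *
to((.507,-.192,.165),-6.4)
E
```

```text
shift [-346.9  135.2   10.4] turn -0.4 at [0.4137 0.1686 0.169 ] jaw -6.8 tilt [ 0.047 -0.005 -0.999]
```

step_arm(
  steps=[
    [-32,12,0,0],
    [-32,12,0,0],
    [-32,12,0,0],
    [-32,12,0,0],
    [-32,12,0,0],
    [-32,12,0,0],
    [-32,12,0,0],
    [-32,12,0,0],
  ],
)

```text
time: 15.05
tool_pos: [0.473, -0.102, 0.1556]
tool_rot: [0.009, 0.745, 0.667, 0.01]
contact_force: [0.3, 1.3, -2.6]
gripper_width: 0.666
```

step_arm(
  steps=[
    [-32,12,0,0],
    [-32,12,0,0],
    [-22,10,0,0],
    [0,0,0,0],
  ],
)

```text
time: 15.45
tool_pos: [0.4939, -0.1972, 0.1462]
tool_rot: [0.003, 0.747, 0.665, 0.007]
contact_force: [0.3, 0.9, -2.1]
gripper_width: 0.667
```

```bash
python3 - <<'E'
from h import *
to((.507,-.192,.078),-6.4)
E
```

```text
shift [ 6.2 11.5 68.4] turn -0.3 at [ 0.4939 -0.1972  0.1462] jaw -6.7 tilt [ 0.015  0.005 -1.   ]
```

step_arm(
  steps=[
    [6,11,0,0],
    [0,0,0,0],
    [0,0,15,0],
    [0,0,0,0],
  ],
)

```text
time: 15.85
tool_pos: [0.5041, -0.1884, 0.1251]
tool_rot: [-0.001, 0.746, 0.665, 0.006]
contact_force: [-1.2, 0.5, -1.9]
gripper_width: 0.67
```

```bash
python3 - <<'E'
from h import *
to((.507,-.192,.078),-6.4)
rgb,d,P=look('top'); z=P[...,2]
m=(z>.16)&(z<.2)&(abs(P[...,1]+.192)<.06)&(abs(P[...,0]-.5)<.06); print(m.sum())
T0=T_tool(); E=T0@np.array(camera_params('wrist')['T_tool_cam'])
rgb,d,P=look('wrist','w2.png'); z=P[...,2]
for k in (-117,-39,39,117): 
  p=np.array([.5115+.111*k/1000,-.153+.994*k/1000,.016]); print(k,proj('wrist',p,E).round())
m=(z>.056)&(z<.068)&(P[...,0]>.46)&(P[...,0]<.57)&(abs(P[...,1]+.153)<.162); Q=P[m]; print(m.sum(),cv2.minAreaRect((Q[:,:2]*1000).astype(np.float32)))
E
```

```text
shift [-3.7  2.9 47.1] turn -0.2 at [ 0.5041 -0.1884  0.1251] jaw -6.6 tilt [ 0.008  0.01  -1.   ]
35
-117 [258. 270.]
-39 [258. 192.]
39 [258.  97.]
117 [258. -18.]
7337 ((512.7166137695312, -141.10421752929688), (167.27096557617188, 90.51644897460938), 83.62188720703125)
```

View pics/w2.png

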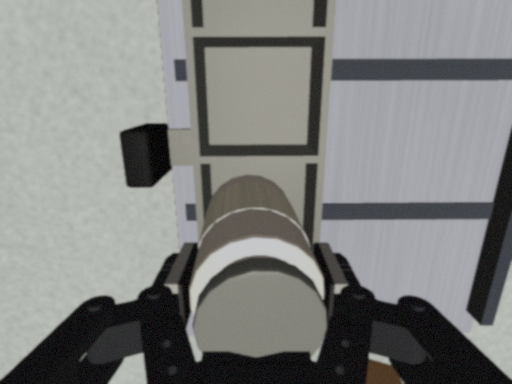

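The tub hangs over the -39 mm pocket, centred at column 258. I'll lower it.

step_arm(
  steps=[
    [-4,3,0,0],
    [0,0,16,0],
    [0,0,16,0],
    [0,0,15,0],
    [0,0,0,0],
  ],
)

```text
time: 16.45
tool_pos: [0.5097, -0.194, 0.0789]
tool_rot: [0.003, 0.746, 0.665, 0.007]
contact_force: [-0.1, 0.1, -2.7]
gripper_width: 0.668
```

```bash
python3 - <<'E'
from h import *
to((.507,-.192,.078),-6.4); print(state()['contact_force'])
E
```

```text
shift [ 1.6 -2.9  0.9] turn -0.2 at [ 0.5097 -0.194   0.0789] jaw -6.6 tilt [ 0.015  0.006 -1.   ]
[-0.0652476   0.07116631 -2.67325203]
```

step_arm(
  steps=[
    [0,0,2,0],
    [0,0,0,0],
  ],
)

```text
time: 16.65
tool_pos: [0.5104, -0.1945, 0.0775]
tool_rot: [0.004, 0.746, 0.665, 0.008]
contact_force: [0.1, 0.4, -2.2]
gripper_width: 0.67
```

step_arm(
  steps=[
    [0,0,0,0],
    [0,0,0,0],
    [0,0,0,0],
  ],
  claw=95,
)

```text
time: 16.95
tool_pos: [0.5119, -0.1954, 0.0799]
tool_rot: [0.006, 0.746, 0.665, 0.008]
contact_force: [-0.3, -0.2, 0.4]
gripper_width: 0.944
```

step_arm(
  steps=[
    [0,0,-25,0],
    [0,0,-25,0],
    [0,0,-20,0],
    [0,0,0,0],
  ],
)

```text
time: 17.35
tool_pos: [0.5105, -0.1956, 0.1527]
tool_rot: [0.006, 0.746, 0.665, 0.008]
contact_force: [-0.2, 0.8, 0.4]
gripper_width: 0.95
```

step_arm(
  steps=[
    [0,0,0,0],
    [0,0,0,0],
    [0,0,0,0],
    [0,0,0,0],
    [0,0,0,0],
  ],
  claw=0,
)

```text
time: 17.85
tool_pos: [0.5088, -0.1946, 0.1484]
tool_rot: [0.003, 0.746, 0.665, 0.008]
contact_force: [-0.1, -0.9, -0.5]
gripper_width: 0.089
```

```bash
python3 - <<'E'
from h import *
rgb,d,P=look('wrist'); z=P[...,2]
m=(z>.12)&(z<.135)&(np.hypot(P[...,0]-.507,P[...,1]+.192)<.045); Q=P[m]; print(m.sum(),cv2.minEnclosingCircle((Q[:,:2]*1000).astype(np.float32)),np.percentile(Q[:,2],[20,50,80]))
to((.507,-.192,.135),-6.4)
E
```

```text
3924 ((506.2153625488281, -195.46682739257812), 25.06337547302246) [0.12740683 0.12800924 0.12852996]
shift [ 2.2 -2.2 13.3] turn -0.2 at [ 0.5087 -0.1946  0.1483] jaw -6.6 tilt [ 0.015  0.005 -1.   ]
```

step_arm(
  steps=[
    [2,-2,8,0],
    [0,0,8,0],
    [0,0,8,0],
    [0,0,8,0],
  ],
  claw=0,
)

```text
time: 18.3
tool_pos: [0.511, -0.1932, 0.1206]
tool_rot: [0.007, 0.747, 0.665, 0.01]
contact_force: [-2.3, 7.3, 42.3]
gripper_width: -0.005
```

step_arm(
  steps=[
    [0,0,10,0],
    [0,0,10,0],
  ],
)

```text
time: 18.5
tool_pos: [0.5256, -0.1957, 0.1209]
tool_rot: [0.02, 0.746, 0.665, 0.02]
contact_force: [-2.6, 8.6, 33.4]
gripper_width: 0.002
```

step_arm(
  steps=[
    [0,0,10,0],
    [0,0,10,0],
  ],
)

```text
time: 18.7
tool_pos: [0.5407, -0.1979, 0.1211]
tool_rot: [0.033, 0.746, 0.665, 0.03]
contact_force: [-2.8, 8.3, 31.6]
gripper_width: 0.001
```

step_arm(
  steps=[
    [0,0,-25,0],
    [0,0,-25,0],
    [0,0,-25,0],
    [0,0,0,0],
  ],
)

```text
time: 19.1
tool_pos: [0.5364, -0.1973, 0.2007]
tool_rot: [0.036, 0.745, 0.665, 0.032]
contact_force: [0.8, -0.7, 0.8]
gripper_width: 0.001
```

```bash
python3 - <<'E'
from h import *
rgb,d,P=look('wrist'); z=P[...,2]
m=(z>.114)&(z<.135)&(np.hypot(P[...,0]-.507,P[...,1]+.192)<.045); Q=P[m]; print(m.sum(),cv2.minEnclosingCircle((Q[:,:2]*1000).astype(np.float32)),np.percentile(Q[:,2],[20,50,80]))
rgb,d,P=look('top'); z=P[...,2]
m=(z>.1)&(z<.135)&(abs(P[...,0]-.507)<.04)&(abs(P[...,1]+.19)<.04); Q=P[m]
if len(Q):print(m.sum(),cv2.minEnclosingCircle((Q[:,:2]*1000).astype(np.float32)),np.percentile(Q[:,2],[20,50,80]))
m=((z>.1)&(z<.118)&(P[...,1]>.25)&(P[...,0]<.65)).astype(np.uint8); n,l,s,c=cv2.connectedComponentsWithStats(m)
for i in range(1,n):
        if s[i,4]>150: Q=P[l==i]; print(s[i],cv2.minEnclosingCircle((Q[:,:2]*1000).astype(np.float32)))
to((.455,.360,.20),-6.4)
E
```

```text
2301 ((539.4049682617188, -198.81411743164062), 24.586153030395508) [0.12096259 0.12173218 0.1223809 ]
50 ((534.3419189453125, -180.65330505371094), 15.251869201660156) [0.1092431  0.11656998 0.12128206]
[122 178  17  16 200] ((566.9507446289062, 384.2681579589844), 24.89457893371582)
[129 213  17  16 209] ((455.262939453125, 360.4671325683594), 24.747541427612305)
shift [ 543.6 -141.2  -15. ] turn -0.1 at [ 0.5344 -0.1962  0.1961] jaw -6.5 tilt [ 0.089 -0.007 -0.996]
```

```bash
python3 - <<'E'
from h import *
to((.61,-.06,.198),-6.4)
E
```

```text
shift [143.9  59.6   3.8] turn -0.1 at [ 0.5344 -0.1962  0.1961] jaw -6.5 tilt [ 0.089 -0.007 -0.996]
```

step_arm(
  steps=[
    [29,12,1,0],
    [29,12,1,0],
    [29,12,1,0],
    [29,12,1,0],
    [29,12,1,0],
    [0,8,1,0],
    [0,8,1,0],
    [0,8,1,0],
  ],
)

```text
time: 20.0
tool_pos: [0.6294, -0.056, 0.1734]
tool_rot: [0.02, 0.747, 0.664, 0.022]
contact_force: [-0.1, -0.8, -0.5]
gripper_width: -0.001
```

step_arm(
  steps=[
    [0,8,1,0],
    [0,8,1,0],
    [0,8,1,0],
    [0,0,0,0],
  ],
)

```text
time: 20.4
tool_pos: [0.6325, -0.0573, 0.1735]
tool_rot: [-0.007, 0.748, 0.664, 0.001]
contact_force: [0.1, 0.8, -0.1]
gripper_width: 0.002
```

step_arm(
  steps=[
    [0,-20,0,0],
    [0,-20,-5,0],
    [0,-20,-15,0],
    [0,-20,-15,0],
    [0,-20,0,0],
    [0,0,0,0],
  ],
  claw=100,
)

```text
time: 21.0
tool_pos: [0.531, -0.0513, 0.2104]
tool_rot: [-0.006, 0.751, 0.661, 0.001]
contact_force: [-0.6, 0.2, -0.2]
gripper_width: 0.992
```

```bash
python3 - <<'E'
from h import *
rgb,d,P=look('top','t3.png'); z=P[...,2]
m=(z>.056)&(z<.068)&(P[...,0]>.45)&(P[...,0]<.61)&(abs(P[...,1]+.153)<.19); Q=P[m]
r=cv2.minAreaRect((Q[:,:2]*1000).astype(np.float32)); print(r)
m=(z>.1)&(z<.135)&(abs(P[...,0]-.52)<.06)&(abs(P[...,1]+.19)<.05); Q=P[m]
if len(Q):print(m.sum(),cv2.minEnclosingCircle((Q[:,:2]*1000).astype(np.float32)),np.percentile(Q[:,2],[20,50,80]))
to((.455,.360,.20),-6.4)
E
```

```text
((522.8871459960938, -157.55833435058594), (115.3060302734375, 324.5552978515625), 2.178093671798706)
193 ((539.1769409179688, -199.6102752685547), 28.394075393676758) [0.11510217 0.12013788 0.12269361]
shift [ 398.2 -128.8   15.7] turn -0.9 at [ 0.5322 -0.0515  0.2109] jaw -7.3 tilt [-0.006  0.011 -1.   ]
```

step_arm(
  steps=[
    [32,-10,0,0.9],
    [32,-10,0,0],
    [32,-10,0,0],
    [32,-10,0,0],
    [32,-10,0,0],
    [32,-10,0,0],
    [32,-10,0,0],
    [32,-10,0,0],
  ],
)

```text
time: 21.85
tool_pos: [0.4988, 0.2159, 0.2127]
tool_rot: [-0.004, 0.761, 0.648, 0.003]
contact_force: [-0.3, -0.2, 0.2]
gripper_width: 1.004
```

step_arm(
  steps=[
    [32,-10,0,0],
    [32,-10,0,0],
    [32,-10,0,0],
    [32,-10,0,0],
    [0,0,0,0],
  ],
)

```text
time: 22.35
tool_pos: [0.4833, 0.3579, 0.2118]
tool_rot: [-0.004, 0.761, 0.649, 0.003]
contact_force: [-0.2, -1.0, -0.0]
gripper_width: 1.004
```

```bash
python3 - <<'E'
from h import *
rgb,d,P=look('wrist'); z=P[...,2]
m=(z>.1)&(z<.118)&(np.hypot(P[...,0]-.455,P[...,1]-.36)<.05); Q=P[m]; print(m.sum(),cv2.minEnclosingCircle((Q[:,:2]*1000).astype(np.float32)))
to((.455,.360,.055),-6.4)
E
```

```text
2686 ((455.5181579589844, 361.0834045410156), 24.84503936767578)
shift [ -2.3 -28.5 156.7] turn -2.8 at [0.4836 0.3563 0.2116] jaw -9.2 tilt [-0.001  0.009 -1.   ]
```

step_arm(
  steps=[
    [-1,-28,0,-2.8],
    [0,0,25,0],
    [0,0,25,0],
    [0,0,20,0],
    [0,0,0,0],
  ],
)

```text
time: 22.9
tool_pos: [0.4605, 0.357, 0.1394]
tool_rot: [-0.002, 0.747, 0.665, 0.003]
contact_force: [-0.9, -0.7, -0.4]
gripper_width: 1.003
```

```bash
python3 - <<'E'
from h import *
to((.4555,.361,.057),-6.4)
E
```

```text
shift [ 2.8 -5.5 82.4] turn -0.2 at [0.4605 0.357  0.1394] jaw -6.6 tilt [ 0.002  0.008 -1.   ]
```

step_arm(
  steps=[
    [3,-6,0,0],
    [0,-1,22,0],
    [0,-1,22,0],
    [0,-1,20,0],
    [0,0,16,0],
    [0,0,0,0],
  ],
)

```text
time: 23.5
tool_pos: [0.4583, 0.3626, 0.0651]
tool_rot: [-0.001, 0.748, 0.663, 0.009]
contact_force: [-0.3, 0.4, 0.7]
gripper_width: 0.996
```

```bash
python3 - <<'E'
from h import *
to((.4555,.361,.057),-6.4)
E
```

```text
shift [-2.  -2.7  8. ] turn -0.5 at [0.4583 0.3626 0.0651] jaw -6.9 tilt [ 0.013  0.014 -1.   ]
```

step_arm(
  steps=[
    [-2,-3,6,0],
    [0,0,0,0],
  ],
)

```text
time: 23.7
tool_pos: [0.4562, 0.3615, 0.0606]
tool_rot: [-0.001, 0.748, 0.663, 0.011]
contact_force: [-0.4, -0.9, -0.1]
gripper_width: 0.999
```

step_arm(
  steps=[
    [0,0,0,0],
    [0,0,0,0],
    [0,0,0,0],
    [0,0,0,0],
  ],
  claw=20,
)

```text
time: 24.1
tool_pos: [0.4576, 0.3625, 0.0634]
tool_rot: [-0.0, 0.748, 0.663, 0.013]
contact_force: [0.1, 0.1, -3.1]
gripper_width: 0.662
```

step_arm(
  steps=[
    [0,0,-15,0],
    [0,0,-25,0],
    [0,0,-25,0],
    [0,0,-25,0],
    [0,0,-20,0],
    [0,0,0,0],
  ],
)

```text
time: 24.7
tool_pos: [0.4543, 0.3596, 0.1796]
tool_rot: [-0.0, 0.748, 0.663, 0.012]
contact_force: [-0.3, 0.0, -1.6]
gripper_width: 0.664
```

```bash
python3 - <<'E'
from h import *
to((.53,-.08,.185),-6.4)
E
```

```text
shift [-427.2  128.   -11.1] turn -0.5 at [0.4543 0.3596 0.1796] jaw -6.9 tilt [ 0.017  0.016 -1.   ]
```

step_arm(
  steps=[
    [-32,10,-2,0],
    [-32,10,-2,0],
    [-32,10,-2,0],
    [-32,10,-2,0],
    [-32,10,-2,0],
    [-32,10,-2,0],
    [-32,10,-2,0],
    [-32,10,-2,0],
  ],
)

```text
time: 25.5
tool_pos: [0.5006, 0.0895, 0.1875]
tool_rot: [-0.002, 0.745, 0.666, 0.009]
contact_force: [0.4, 1.1, -1.6]
gripper_width: 0.663
```

step_arm(
  steps=[
    [-32,10,-2,0],
    [-32,10,-2,0],
    [-32,10,-2,0],
    [-32,10,-2,0],
    [-20,5,0,0],
    [0,0,0,0],
  ],
)

```text
time: 26.1
tool_pos: [0.526, -0.0726, 0.1879]
tool_rot: [-0.005, 0.747, 0.664, 0.007]
contact_force: [0.2, 0.7, -1.6]
gripper_width: 0.663
```

```bash
python3 - <<'E'
from h import *
to((.53,-.08,.185),-6.4)
rgb,d,P=look('top','t4.png'); z=P[...,2]
v=cv2.resize(cv2.imread('pics/t4.png')[110:260,150:390],(800,500),interpolation=cv2.INTER_CUBIC); cv2.imwrite('pics/t4c.png',v)
# tray in jig coords: rim pixels
c,s=np.cos(np.radians(-6.4)),np.sin(np.radians(-6.4))
for nm in('top','wrist'):
    if nm=='wrist': rgb,d,P=look('wrist','w4.png'); z=P[...,2]
    X=(P[...,0]-.5115)*c+(P[...,1]+.153)*s; Y=-(P[...,0]-.5115)*s+(P[...,1]+.153)*c
    for y0 in (-.117,-.039,.039,.117):
        m=(abs(Y-y0)<.03)&(abs(X)<.12)
        f=m&(z<.022)&(z>.012); r=m&(z>.055)&(z<.068)
        print(nm,y0,f.sum(),r.sum(),np.percentile(X[r],[2,98]).round(4) if r.sum() else '', np.percentile(X[f],[2,98]).round(4) if f.sum() else '')
E
```

```text
shift [-7.   4.8  2.8] turn -0.3 at [ 0.526  -0.0726  0.1879] jaw -6.7 tilt [ 0.004  0.016 -1.   ]
top -0.117 334 64 [-0.0111  0.0788] [-0.0123  0.0746]
top -0.039 20 4 [-0.0102 -0.0077] [-0.0681  0.0025]
top 0.039 38 40 [-0.0589 -0.0062] [-0.07    0.0037]
top 0.117 146 23 [-0.0111  0.0786] [-0.0111  0.0739]
wrist -0.117 0 24 [0.074  0.0754] 
wrist -0.039 0 7 [0.0741 0.0756] 
wrist 0.039 964 362 [0.0739 0.079 ] [0.0421 0.0742]
wrist 0.117 4762 970 [-0.0106  0.0788] [-0.0045  0.0738]
```

View pics/w4.png

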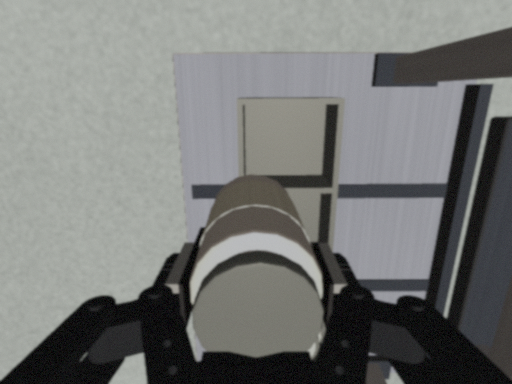

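The tray crept in by about 34 mm while I pressed the first lid, which is still below the 0.09 limit. The +39 mm pocket is now at (0.549, -0.118).

step_arm(
  steps=[
    [-25,9,8,0],
    [-25,12,8,0],
    [0,0,20,0],
    [0,0,20,0],
    [0,0,0,0],
  ],
)

```text
time: 26.7
tool_pos: [0.5414, -0.1166, 0.1287]
tool_rot: [-0.006, 0.744, 0.668, 0.008]
contact_force: [-0.1, 0.0, -1.9]
gripper_width: 0.664
```

```bash
python3 - <<'E'
from h import *
to((.549,-.118,.081),-6.4)
E
```

```text
shift [-1.5  7.6 47.7] turn 0.2 at [ 0.5414 -0.1166  0.1287] jaw -6.2 tilt [ 0.004  0.02  -1.   ]
```

step_arm(
  steps=[
    [-1,7,-3,0],
    [0,0,0,0],
    [0,0,16,0],
    [0,0,16,0],
    [0,0,16,0],
    [0,0,0,0],
  ],
)

```text
time: 27.3
tool_pos: [0.5518, -0.1151, 0.0855]
tool_rot: [-0.003, 0.742, 0.67, 0.01]
contact_force: [-0.8, 0.4, -2.6]
gripper_width: 0.657
```

```bash
python3 - <<'E'
from h import *
to((.549,-.118,.081),-6.4)
E
```

```text
shift [-3.3 -2.6  4.4] turn 0.5 at [ 0.5518 -0.1151  0.0855] jaw -5.9 tilt [ 0.011  0.018 -1.   ]
```

step_arm(
  steps=[
    [-3,-2,6,0],
    [0,0,2,0],
    [0,0,0,0],
  ],
)

```text
time: 27.6
tool_pos: [0.5513, -0.1185, 0.0797]
tool_rot: [-0.001, 0.742, 0.67, 0.011]
contact_force: [0.2, 0.5, -1.5]
gripper_width: 0.666
```

step_arm(
  steps=[
    [0,0,0,0],
    [0,0,0,0],
    [0,0,0,0],
  ],
  claw=95,
)

```text
time: 27.9
tool_pos: [0.5526, -0.1192, 0.0816]
tool_rot: [0.001, 0.742, 0.67, 0.012]
contact_force: [-0.1, 0.1, -0.0]
gripper_width: 0.949
```

step_arm(
  steps=[
    [0,0,-25,0],
    [0,0,-25,0],
    [0,0,-20,0],
    [0,0,0,0],
  ],
)

```text
time: 28.3
tool_pos: [0.5512, -0.1202, 0.1536]
tool_rot: [0.0, 0.742, 0.67, 0.012]
contact_force: [-0.0, 1.0, -0.2]
gripper_width: 0.949
```

step_arm(
  steps=[
    [0,0,0,0],
    [0,0,0,0],
    [0,0,0,0],
    [0,0,0,0],
    [0,0,0,0],
    [0,0,0,0],
  ],
  claw=0,
)

```text
time: 28.9
tool_pos: [0.5489, -0.1193, 0.1484]
tool_rot: [-0.003, 0.742, 0.67, 0.01]
contact_force: [0.9, 0.8, 0.1]
gripper_width: 0.002
```

```bash
python3 - <<'E'
from h import *
rgb,d,P=look('wrist'); z=P[...,2]
m=(z>.116)&(z<.135)&(np.hypot(P[...,0]-.549,P[...,1]+.118)<.045); Q=P[m]; print(m.sum(),cv2.minEnclosingCircle((Q[:,:2]*1000).astype(np.float32)),np.percentile(Q[:,2],[20,50,80]))
to((.549,-.118,.121),-6.4)
E
```

```text
3743 ((549.2996215820312, -119.82398986816406), 25.003175735473633) [0.12692507 0.12752624 0.128088  ]
shift [ 0.7 -0.2 27.4] turn 0.5 at [ 0.5488 -0.1193  0.1484] jaw -5.9 tilt [ 0.011  0.018 -1.   ]
```

step_arm(
  steps=[
    [0,0,8,0],
    [0,0,7,0],
    [0,0,6,0],
    [0,0,5,0],
  ],
)

```text
time: 29.35
tool_pos: [0.55, -0.1192, 0.122]
tool_rot: [-0.002, 0.742, 0.67, 0.011]
contact_force: [-1.4, 0.1, 6.8]
gripper_width: 0.0
```

step_arm(
  steps=[
    [0,0,4,0],
  ],
)

```text
time: 29.45
tool_pos: [0.5517, -0.1195, 0.1208]
tool_rot: [-0.0, 0.742, 0.67, 0.012]
contact_force: [-1.6, 2.7, 21.4]
gripper_width: 0.002
```

Fully home at 0.1208 with 21 N. I'll lift and check.

step_arm(
  steps=[
    [0,0,-25,0],
    [0,0,-25,0],
    [0,0,-30,0],
    [0,0,0,0],
  ],
  claw=100,
)

```text
time: 29.85
tool_pos: [0.5502, -0.1206, 0.2017]
tool_rot: [-0.001, 0.742, 0.67, 0.011]
contact_force: [0.3, -0.2, -0.1]
gripper_width: 0.68
```

```bash
python3 - <<'E'
from h import *
rgb,d,P=look('wrist'); z=P[...,2]
m=(z>.112)&(z<.135)&(np.hypot(P[...,0]-.549,P[...,1]+.118)<.035); Q=P[m]; print(m.sum(),cv2.minEnclosingCircle((Q[:,:2]*1000).astype(np.float32)),np.percentile(Q[:,2],[20,50,80]))
rgb,d,P=look('top'); z=P[...,2]
m=((z>.1)&(z<.118)&(P[...,1]>.25)&(P[...,0]<.65)).astype(np.uint8); n,l,s,c=cv2.connectedComponentsWithStats(m)
for i in range(1,n):
        if s[i,4]>150: Q=P[l==i]; print(s[i],cv2.minEnclosingCircle((Q[:,:2]*1000).astype(np.float32)))
to((.567,.3845,.20),-6.4)
E
```

```text
3120 ((551.7665405273438, -119.49117279052734), 25.38226318359375) [0.1208236  0.12170658 0.122368  ]
[122 178  17  16 201] ((566.85986328125, 384.31390380859375), 24.873275756835938)
shift [503.5 -32.4   6.9] turn 0.5 at [ 0.5478 -0.1197  0.1967] jaw -5.9 tilt [ 0.008  0.02  -1.   ]
```

step_arm(
  steps=[
    [33,-2,-1,0],
    [33,-2,-1,0],
    [33,-2,-1,0],
    [33,-2,-1,0],
    [33,-2,-1,0],
    [33,-2,-1,0],
    [33,-2,-1,0],
    [33,-2,-1,0],
  ],
)

```text
time: 30.75
tool_pos: [0.5516, 0.1505, 0.1909]
tool_rot: [-0.014, 0.745, 0.667, -0.0]
contact_force: [0.5, 0.2, -0.9]
gripper_width: 0.997
```

step_arm(
  steps=[
    [33,-3,-1,0],
    [33,-3,-1,0],
    [33,-3,-1,0],
    [33,-3,-1,0],
    [33,-3,-1,0],
    [33,-3,-1,0],
    [33,-3,-1,0],
    [0,0,0,0],
  ],
)

```text
time: 31.55
tool_pos: [0.5463, 0.3926, 0.18]
tool_rot: [-0.02, 0.744, 0.668, -0.014]
contact_force: [-0.3, -0.6, -0.3]
gripper_width: 1.001
```

```bash
python3 - <<'E'
from h import *
rgb,d,P=look('wrist'); z=P[...,2]
m=(z>.1)&(z<.118)&(np.hypot(P[...,0]-.567,P[...,1]-.3845)<.05); Q=P[m]; print(m.sum(),cv2.minEnclosingCircle((Q[:,:2]*1000).astype(np.float32)))
to((.567,.3845,.058),-6.4)
E
```

```text
3413 ((566.8980712890625, 384.5773620605469), 24.86125946044922)
shift [ -4.4  27.3 120. ] turn 0.2 at [0.5462 0.3907 0.1792] jaw -6.2 tilt [-0.048  0.009 -0.999]
```

step_arm(
  steps=[
    [-4,21,0,0],
    [0,1,20,0],
    [0,1,20,0],
    [0,0,0,0],
  ],
)

```text
time: 32.0
tool_pos: [0.5651, 0.3795, 0.1307]
tool_rot: [-0.02, 0.745, 0.667, -0.02]
contact_force: [-1.7, 0.5, -0.3]
gripper_width: 0.995
```

```bash
python3 - <<'E'
from h import *
to((.567,.3845,.058),-6.4)
E
```

```text
shift [ 5.4  5.3 72.5] turn 0.1 at [0.5651 0.3795 0.1307] jaw -6.3 tilt [-0.055  0.003 -0.998]
```

step_arm(
  steps=[
    [5,2,0,0],
    [0,1,20,0],
    [0,1,20,0],
    [0,1,20,0],
    [0,0,10,0],
    [0,0,0,0],
  ],
)

```text
time: 32.6
tool_pos: [0.5698, 0.383, 0.0626]
tool_rot: [-0.019, 0.746, 0.666, -0.017]
contact_force: [-0.2, -0.3, -0.2]
gripper_width: 1.002
```

```bash
python3 - <<'E'
from h import *
to((.567,.3845,.058),-6.4)
E
```

```text
shift [ 1.2 -2.7  4.7] turn -0.1 at [0.5698 0.383  0.0626] jaw -6.5 tilt [-0.051  0.005 -0.999]
```

step_arm(
  steps=[
    [1,-3,4,0],
    [0,0,0,0],
  ],
)

```text
time: 32.8
tool_pos: [0.5676, 0.3849, 0.0606]
tool_rot: [-0.019, 0.746, 0.666, -0.016]
contact_force: [0.6, -0.2, 0.8]
gripper_width: 1.001
```

step_arm(
  steps=[
    [0,0,0,0],
    [0,0,0,0],
    [0,0,0,0],
    [0,0,0,0],
  ],
  claw=20,
)

```text
time: 33.2
tool_pos: [0.5689, 0.3859, 0.0638]
tool_rot: [-0.018, 0.746, 0.666, -0.014]
contact_force: [0.1, -0.8, -2.3]
gripper_width: 0.66
```

step_arm(
  steps=[
    [0,0,-15,0],
    [0,0,-25,0],
    [0,0,-25,0],
    [0,0,-25,0],
    [0,0,-20,0],
    [0,0,0,0],
  ],
)

```text
time: 33.8
tool_pos: [0.5726, 0.3839, 0.1784]
tool_rot: [-0.018, 0.746, 0.666, -0.016]
contact_force: [1.2, 0.5, -1.8]
gripper_width: 0.657
```

```bash
python3 - <<'E'
from h import *
to((.550,0.01,.175),-6.4)
E
```

```text
shift [-374.1   19.9    2.2] turn -0.1 at [0.5726 0.3839 0.1784] jaw -6.5 tilt [-0.049  0.006 -0.999]
```

step_arm(
  steps=[
    [-33,1,-2,0],
    [-33,1,-2,0],
    [-33,1,-2,0],
    [-33,1,-2,0],
    [-33,1,-2,0],
    [-33,1,-2,0],
    [-33,1,-2,0],
    [-33,1,-2,0],
  ],
)

```text
time: 34.6
tool_pos: [0.5468, 0.1145, 0.1877]
tool_rot: [-0.021, 0.743, 0.668, -0.019]
contact_force: [0.1, 0.4, -2.1]
gripper_width: 0.661
```

step_arm(
  steps=[
    [-33,1,-2,0],
    [-33,1,-2,0],
    [-33,1,-2,0],
    [-10,0,0,0],
    [0,0,0,0],
  ],
)

```text
time: 35.1
tool_pos: [0.5344, -0.0016, 0.1893]
tool_rot: [-0.023, 0.745, 0.666, -0.022]
contact_force: [-1.0, 0.5, -1.4]
gripper_width: 0.663
```

```bash
cat > tray.py <<'E'
from h import *
def tray(nms=('top','wrist')):
    c,s=np.cos(np.radians(-6.4)),np.sin(np.radians(-6.4))
    for nm in nms:
        rgb,d,P=look(nm,nm+'_t.png'); z=P[...,2]
        X=(P[...,0]-.5115)*c+(P[...,1]+.153)*s; Y=-(P[...,0]-.5115)*s+(P[...,1]+.153)*c
        for y0 in (-.117,-.039,.039,.117):
            r=(abs(Y-y0)<.03)&(abs(X)<.22)&(z>.055)&(z<.068)
            if r.sum(): print(nm,y0,r.sum(),np.percentile(X[r],[2,98]).round(4))
        m=((z>.117)&(z<.135)&(abs(X)<.22)&(abs(Y)<.15)).astype(np.uint8); n,l,st,_=cv2.connectedComponentsWithStats(m)
        for i in range(1,n):
            if st[i,4]>100: Q=P[l==i]; print(' lid?',st[i,4],cv2.minEnclosingCircle((Q[:,:2]*1000).astype(np.float32)),np.percentile(Q[:,2],[20,50,80]).round(4))
E
python3 - <<'E'
from tray import *
tray(); to((.558,-0.041,.08),-6.4)
E
```

```text
top -0.117 61 [-0.0086  0.0817]
top -0.039 96 [-0.0536  0.0813]
top 0.039 65 [-0.0557  0.0802]
top 0.117 19 [-0.0082 -0.0035]
 lid? 169 ((551.2875366210938, -119.58898162841797), 24.563133239746094) [0.1194 0.1208 0.1225]
 lid? 180 ((542.505859375, -199.06057739257812), 24.60758399963379) [0.1194 0.1212 0.1227]
wrist 0.117 455 [0.0766 0.0817]
 lid? 227 ((567.546630859375, -124.26245880126953), 17.532907485961914) [0.1209 0.1216 0.1223]
shift [-37.9  34.5 107.5] turn 0.2 at [ 5.346e-01 -2.000e-04  1.894e-01] jaw -6.2 tilt [-0.063  0.006 -0.998]
```

step_arm(
  steps=[
    [-19,16,0,0],
    [-19,16,0,0],
    [0,0,20,0],
    [0,1,20,0],
    [0,0,0,0],
  ],
)

```text
time: 35.7
tool_pos: [0.563, -0.035, 0.1459]
tool_rot: [-0.024, 0.741, 0.671, -0.02]
contact_force: [-0.1, -0.2, -2.5]
gripper_width: 0.66
```

```bash
python3 - <<'E'
from h import *
to((.561,-0.041,.080),-6.4)
E
```

```text
shift [-6.3  2.7 65.8] turn 0.7 at [ 0.563  -0.035   0.1459] jaw -5.7 tilt [-0.062  0.008 -0.998]
```

step_arm(
  steps=[
    [-6,-2,0,0.7],
    [0,1,16,0],
    [0,1,16,0],
    [0,1,16,0],
    [0,0,8,0],
    [0,0,0,0],
  ],
)

```text
time: 36.3
tool_pos: [0.5608, -0.0383, 0.0875]
tool_rot: [-0.023, 0.744, 0.667, -0.019]
contact_force: [-0.1, -0.3, -2.3]
gripper_width: 0.664
```

```bash
python3 - <<'E'
from h import *
to((.561,-0.041,.080),-6.4)
E
```

```text
shift [-2.7  1.   7.5] turn 0.2 at [ 0.5608 -0.0383  0.0875] jaw -6.2 tilt [-0.059  0.008 -0.998]
```

step_arm(
  steps=[
    [-2,0,6,0],
    [0,0,3,0],
    [0,0,0,0],
  ],
)

```text
time: 36.6
tool_pos: [0.5614, -0.0407, 0.0802]
tool_rot: [-0.022, 0.744, 0.667, -0.019]
contact_force: [0.6, -0.2, -2.3]
gripper_width: 0.663
```

step_arm(
  steps=[
    [0,0,0,0],
    [0,0,0,0],
    [0,0,0,0],
  ],
  claw=95,
)

```text
time: 36.9
tool_pos: [0.563, -0.0411, 0.0822]
tool_rot: [-0.02, 0.744, 0.667, -0.017]
contact_force: [-0.1, -0.0, -0.3]
gripper_width: 0.949
```

step_arm(
  steps=[
    [0,0,-25,0],
    [0,0,-25,0],
    [0,0,-20,0],
    [0,0,0,0],
  ],
)

```text
time: 37.3
tool_pos: [0.5669, -0.0415, 0.1547]
tool_rot: [-0.02, 0.744, 0.667, -0.017]
contact_force: [0.5, 0.1, 0.5]
gripper_width: 0.949
```

step_arm(
  steps=[
    [0,0,0,0],
    [0,0,0,0],
    [0,0,0,0],
    [0,0,0,0],
    [0,0,0,0],
    [0,0,0,0],
  ],
  claw=0,
)

```text
time: 37.9
tool_pos: [0.5645, -0.0411, 0.1496]
tool_rot: [-0.023, 0.744, 0.667, -0.019]
contact_force: [0.1, -0.9, -0.1]
gripper_width: 0.004
```

```bash
python3 - <<'E'
from tray import *
tray(); to((.561,-0.041,.121),-6.4)
E
```

```text
top -0.117 67 [-0.0077  0.0822]
top -0.039 96 [-0.0531  0.0816]
top 0.039 20 [-0.0545  0.0406]
top 0.117 5 [0.0066 0.0295]
 lid? 175 ((544.046142578125, -198.54156494140625), 24.65378761291504) [0.1194 0.1212 0.1229]
wrist 0.039 706 [-0.0521  0.0825]
wrist 0.117 1356 [-0.0071  0.0824]
 lid? 3712 ((559.240234375, -41.77027893066406), 25.015560150146484) [0.127  0.1276 0.1281]
 lid? 364 ((553.7052001953125, -124.03237915039062), 15.141244888305664) [0.1216 0.122  0.1225]
shift [-0.4 -1.8 29. ] turn 0.2 at [ 0.5645 -0.0411  0.1498] jaw -6.2 tilt [-0.058  0.008 -0.998]
```

step_arm(
  steps=[
    [0,-3,8,0],
    [0,0,8,0],
    [0,0,6,0],
    [0,0,5,0],
  ],
)

```text
time: 38.4
tool_pos: [0.5608, -0.0407, 0.1229]
tool_rot: [-0.021, 0.744, 0.667, -0.018]
contact_force: [-0.4, 0.1, 6.5]
gripper_width: -0.001
```

step_arm(
  steps=[
    [0,0,4,0],
  ],
)

```text
time: 38.5
tool_pos: [0.5616, -0.0408, 0.1209]
tool_rot: [-0.02, 0.744, 0.667, -0.017]
contact_force: [-3.4, 0.5, 19.3]
gripper_width: -0.004
```

step_arm(
  steps=[
    [0,0,-25,0],
    [0,0,-25,0],
    [0,0,-25,0],
    [0,0,0,0],
  ],
)

```text
time: 38.9
tool_pos: [0.565, -0.0412, 0.1959]
tool_rot: [-0.022, 0.744, 0.667, -0.018]
contact_force: [0.8, 0.8, 0.8]
gripper_width: -0.0
```

```bash
python3 - <<'E'
from tray import *
tray(); to((.415,-0.142,.19),-6.4); to((.415,-0.142,.045),-6.4)
E
cp pics/wrist_t.png pics/w5.png
```

```text
top -0.117 63 [-0.0069  0.0832]
top -0.039 100 [-0.0531  0.0832]
top 0.039 17 [0.0014 0.0805]
top 0.117 6 [0.0068 0.0754]
 lid? 175 ((544.448974609375, -199.07498168945312), 24.726417541503906) [0.1191 0.1207 0.1226]
wrist 0.039 1103 [-0.0516  0.0832]
wrist 0.117 1000 [-0.0062  0.0833]
 lid? 3214 ((560.13525390625, -42.22634506225586), 24.99411392211914) [0.1209 0.1217 0.1223]
 lid? 162 ((543.7094116210938, -179.56729125976562), 7.16945219039917) [0.1198 0.1212 0.1221]
shift [-116.7 -135.5   10.1] turn 0.2 at [ 0.5627 -0.0408  0.1917] jaw -6.2 tilt [-0.063  0.009 -0.998]
shift [-117.  -126.3  154.8] turn 0.2 at [ 0.5627 -0.0408  0.1917] jaw -6.2 tilt [-0.063  0.009 -0.998]
```

View pics/w5.png

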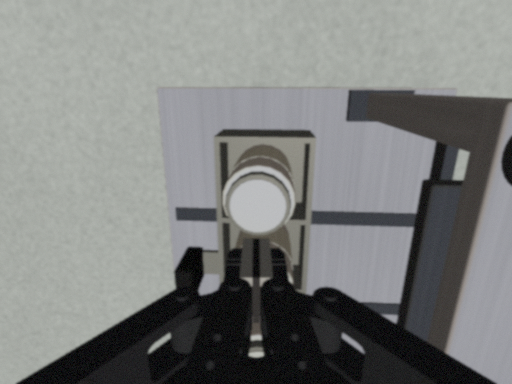

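The third tub stands in its pocket with its lid home, so I'll go to the near side of the handle.

step_arm(
  steps=[
    [-20,-24,0,0],
    [-20,-24,0,0],
    [-20,-24,0,0],
    [-20,-24,0,0],
    [-20,-24,0,0],
    [-15,-18,0,0],
    [0,0,0,0],
  ],
)

```text
time: 39.7
tool_pos: [0.4015, -0.1401, 0.1849]
tool_rot: [-0.035, 0.743, 0.668, -0.026]
contact_force: [0.5, -0.7, -0.2]
gripper_width: 0.001
```

```bash
python3 - <<'E'
from h import *
to((.415,-0.142,.045),-6.4)
E
```

```text
shift [ -1.6  25.7 138.2] turn 0.3 at [ 0.4015 -0.1401  0.1849] jaw -6.1 tilt [-0.085  0.018 -0.996]
```

step_arm(
  steps=[
    [0,2,24,0],
    [0,2,24,0],
    [0,2,24,0],
    [0,2,24,0],
    [0,2,24,0],
    [0,2,15,0],
    [0,0,0,0],
  ],
)

```text
time: 40.4
tool_pos: [0.3987, -0.1337, 0.0353]
tool_rot: [-0.041, 0.743, 0.668, -0.027]
contact_force: [-0.6, 0.7, 0.1]
gripper_width: -0.002
```

```bash
python3 - <<'E'
from h import *
to((.44,-0.145,.045),-6.4)
E
```

```text
shift [ -6.7  41.1 -13.8] turn 0.4 at [ 0.3987 -0.1337  0.0353] jaw -6.0 tilt [-0.094  0.025 -0.995]
```

step_arm(
  steps=[
    [-4,14,-6,0],
    [-3,14,-6,0],
    [0,14,-2,0],
    [0,10,-1,0],
    [0,10,-1,0],
    [0,10,-1,0],
  ],
)

```text
time: 41.0
tool_pos: [0.4702, -0.1463, 0.0423]
tool_rot: [-0.046, 0.742, 0.668, -0.03]
contact_force: [-3.4, -2.2, 3.7]
gripper_width: 0.0
```

```bash
python3 - <<'E'
from tray import *
to((.554,-0.158,.045),-6.4); tray(['top']); print(state()['contact_force'])
E
```

```text
shift [ -2.8  83.7 -11.8] turn 0.5 at [ 0.4702 -0.1463  0.0423] jaw -5.9 tilt [-0.105  0.028 -0.994]
top -0.117 39 [0.0224 0.112 ]
top -0.039 33 [0.1063 0.1121]
top 0.039 61 [0.0218 0.1111]
top 0.117 72 [0.022  0.1115]
 lid? 179 ((587.6261596679688, -44.970733642578125), 24.898120880126953) [0.1184 0.1204 0.1223]
 lid? 156 ((580.9351196289062, -123.21672821044922), 24.683563232421875) [0.1187 0.1203 0.1223]
 lid? 114 ((572.6582641601562, -202.1143341064453), 24.426485061645508) [0.119  0.1209 0.1226]
[ 0.18381103 -0.63173531  0.70856538]
```

step_arm(
  steps=[
    [0,10,-1,0],
    [0,10,-1,0],
    [0,10,-1,0],
    [0,10,-1,0],
    [0,10,-1,0],
    [0,10,-1,0],
    [0,10,-1,0],
  ],
)

```text
time: 41.75
tool_pos: [0.5459, -0.1543, 0.042]
tool_rot: [-0.046, 0.742, 0.668, -0.03]
contact_force: [-3.1, -1.7, 2.2]
gripper_width: 0.004
```

step_arm(
  steps=[
    [0,8,-1,0],
    [0,6,-1,0],
  ],
)

```text
time: 41.95
tool_pos: [0.5524, -0.155, 0.0421]
tool_rot: [-0.057, 0.741, 0.668, -0.039]
contact_force: [-37.2, 2.1, 27.4]
gripper_width: -0.0
```

```bash
python3 - <<'E'
from tray import *
to((.554,-0.158,.045),-6.4); tray(['top'])
E
```

```text
shift [-2.8  1.5 -3.2] turn 0.6 at [ 0.5524 -0.155   0.0421] jaw -5.8 tilt [-0.133  0.032 -0.991]
top -0.117 7 [0.1053 0.1095]
top 0.039 34 [0.1041 0.1497]
top 0.117 51 [0.1035 0.1277]
```

step_arm(
  steps=[
    [0,-20,0,0],
    [0,-20,0,0],
    [0,-4,-35,0],
    [0,-4,-35,0],
    [0,-4,-35,0],
    [0,-4,-35,0],
    [0,-4,-35,0],
    [0,-4,-35,0],
  ],
)

```text
time: 42.8
tool_pos: [0.518, -0.1519, 0.2575]
tool_rot: [-0.063, 0.74, 0.668, -0.036]
contact_force: [0.5, -0.8, -0.0]
gripper_width: -0.002
```

step_arm(
  steps=[
    [0,0,-35,0],
    [0,0,-35,0],
    [0,0,-30,0],
    [0,0,0,0],
  ],
)

```text
time: 43.2
tool_pos: [0.5375, -0.1559, 0.3679]
tool_rot: [-0.055, 0.74, 0.67, -0.03]
contact_force: [-1.0, -0.8, 0.0]
gripper_width: -0.001
```

```bash
python3 - <<'E'
from h import *
for nm in('top','scene','wrist'):
    rgb,d,P=look(nm,nm+'5.png'); z=P[...,2]
    m=(z>.25)&(z<.30)&(np.hypot(P[...,0]-.659,P[...,1]+.17)<.035); Q=P[m]
    if len(Q)<20: continue
    zt=np.percentile(Q[:,2],90); Q=Q[Q[:,2]>zt-.006]; print(nm,len(Q),zt.round(4),cv2.minEnclosingCircle((Q[:,:2]*1000).astype(np.float32)))
    m=(z>.25)&(z<.29)&(np.hypot(P[...,0]-.668,P[...,1]-.074)<.04); Q=P[m]; print(' peg',len(Q),Q.min(0),Q.max(0),Q.mean(0))
to((.659,-.17,.31),-6.4)
cv2.imwrite('pics/s5c.png',cv2.resize(cv2.imread('pics/scene5.png')[140:300,90:330],(800,533),interpolation=cv2.INTER_CUBIC))
E
```

```text
top 102 0.2841 ((660.3356323242188, -167.38705444335938), 17.74047088623047)
 peg 46 [0.66009744 0.06588512 0.25449396] [0.67573874 0.08301872 0.28036518] [0.66690387 0.07424106 0.27276028]
scene 92 0.2836 ((662.3583374023438, -169.41387939453125), 19.754064559936523)
 peg 67 [0.66154774 0.06601384 0.25022732] [0.68044634 0.08516188 0.28031607] [0.67413283 0.07696225 0.26865528]
wrist 2199 0.2838 ((659.59326171875, -169.7283935546875), 19.08075714111328)Traceback (most recent call last):
  File "<stdin>", line 7, in <module>
    return umr_minimum(a, axis, None, out, keepdims, initial, where)
ValueError: zero-size array to reduction operation minimum which has no identity
```

```bash
python3 - <<'E'
from h import *
to((.66,-.17,.31),-6.4)
cv2.imwrite('pics/s5c.png',cv2.resize(cv2.imread('pics/scene5.png')[140:300,90:330],(800,533),interpolation=cv2.INTER_CUBIC))
E
```

```text
shift [ -3.8 131.4  33.8] turn 0.8 at [ 0.5351 -0.1551  0.361 ] jaw -5.6 tilt [-0.128  0.046 -0.991]
```

View pics/s5c.png

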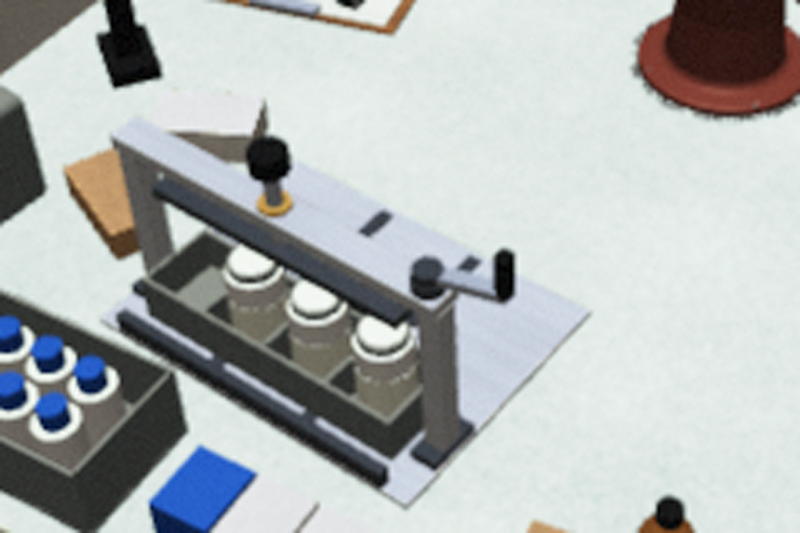

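All three tubs stand in the tray under the bar and the tray is fully in. The knob comes next.

step_arm(
  steps=[
    [0,25,-2,0.8],
    [-1,25,-2,0],
    [-1,25,0,0],
    [-1,25,5,0],
    [-1,25,5,0],
    [0,0,0,0],
  ],
)

```text
time: 43.95
tool_pos: [0.6576, -0.17, 0.3198]
tool_rot: [-0.07, 0.744, 0.664, -0.036]
contact_force: [-0.7, -0.1, -0.4]
gripper_width: -0.001
```

```bash
python3 - <<'E'
from h import *
to((.66,-.17,.284),-6.4)
E
```

```text
shift [-1.1  7.8 35. ] turn 0.1 at [ 0.6576 -0.17    0.3198] jaw -6.3 tilt [-0.147  0.056 -0.988]
```

step_arm(
  steps=[
    [0,3,10,0],
    [0,2,10,0],
    [0,2,10,0],
    [0,1,8,0],
    [0,1,8,0],
    [0,1,8,0],
  ],
)

```text
time: 44.55
tool_pos: [0.6583, -0.1682, 0.2611]
tool_rot: [-0.069, 0.744, 0.664, -0.036]
contact_force: [0.9, -1.3, 3.5]
gripper_width: 0.001
```

```bash
python3 - <<'E'
from h import *
to((.66,-.17,.246),-6.4); print(state()['contact_force'])
E
```

```text
shift [-2.2  4.1 14.6] turn 0.0 at [ 0.6583 -0.1682  0.2611] jaw -6.4 tilt [-0.144  0.054 -0.988]
[ 0.87309102 -1.33128051  3.54941796]
```

step_arm(
  steps=[
    [0,1,6,0],
    [0,1,5,0],
  ],
)

```text
time: 44.75
tool_pos: [0.6584, -0.1682, 0.2503]
tool_rot: [-0.068, 0.744, 0.664, -0.036]
contact_force: [-0.5, -1.6, 5.0]
gripper_width: 0.003
```

step_arm(
  steps=[
    [0,1,4,0],
  ],
)

```text
time: 44.85
tool_pos: [0.6586, -0.1682, 0.2464]
tool_rot: [-0.068, 0.744, 0.664, -0.036]
contact_force: [-1.0, -0.6, 21.5]
gripper_width: -0.001
```

step_arm(
  steps=[
    [0,0,3,0],
  ],
)

```text
time: 44.95
tool_pos: [0.6586, -0.1682, 0.2465]
tool_rot: [-0.067, 0.744, 0.664, -0.036]
contact_force: [-2.3, 1.0, 17.8]
gripper_width: -0.006
```

step_arm(
  steps=[
    [0,0,-25,0],
    [0,0,-30,0],
    [0,0,-20,0],
    [0,0,0,0],
  ],
)

```text
time: 45.35
tool_pos: [0.668, -0.1703, 0.3176]
tool_rot: [-0.072, 0.744, 0.664, -0.037]
contact_force: [-0.1, 0.9, -0.1]
gripper_width: 0.002
```

```bash
cat > peg.py <<'E'
from h import *
def peg(nms=('top','scene')):
    for nm in nms:
        rgb,d,P=look(nm,nm+'6.png'); z=P[...,2]; a=(P[...,0]>.56)&(P[...,0]<.73)&(P[...,1]>-.05)&(P[...,1]<.12)
        m=a&(z>.262)&(z<.285)
        if m.sum()>5: Q=P[m]; print(nm,'peg',len(Q),cv2.minEnclosingCircle((Q[:,:2]*1000).astype(np.float32)))
        m=a&(z>.236)&(z<.262)
        if m.sum()>5: Q=P[m]; print(nm,'lever',len(Q),cv2.minAreaRect((Q[:,:2]*1000).astype(np.float32)))
        m=a&(z>.245)&(z<.262)&(abs(P[...,1]-.005)<.03);
        if m.sum()>5: Q=P[m]; print(nm,'pivot',len(Q),cv2.minEnclosingCircle((Q[:,:2]*1000).astype(np.float32)))
E
python3 - <<'E'
from peg import *
peg()
rgb,d,P=look('wrist'); z=P[...,2]
m=(z>.23)&(z<.29)&(np.hypot(P[...,0]-.66,P[...,1]+.17)<.025); print('knob',m.sum(),np.percentile(P[m][:,2],[50,90]) if m.sum() else '')
to((.70,.08,.32),-6.4)
E
```

```text
top peg 40 ((669.0205078125, 74.62220001220703), 8.870599746704102)
top lever 143 ((677.0857543945312, 37.05452346801758), (26.65706443786621, 90.07937622070312), 5.445375442504883)
scene peg 49 ((670.4830322265625, 73.5128402709961), 10.835893630981445)
scene lever 148 ((675.0316772460938, 37.659427642822266), (27.662715911865234, 92.517333984375), 10.680214881896973)
knob 2083 [0.24573915 0.24664511]
shift [252.1   4.7   2.8] turn 0.1 at [ 0.6664 -0.1699  0.3129] jaw -6.3 tilt [-0.157  0.06  -0.986]
```

step_arm(
  steps=[
    [32,2,-1,0],
    [32,2,-1,0],
    [32,2,-1,0],
    [32,2,-1,0],
    [32,2,-1,0],
    [32,2,-1,0],
    [32,2,-1,0],
    [25,0,0,0],
  ],
)

```text
time: 46.3
tool_pos: [0.705, 0.0817, 0.3053]
tool_rot: [-0.088, 0.745, 0.66, -0.049]
contact_force: [0.6, -0.4, -0.7]
gripper_width: 0.003
```

step_arm(
  steps=[
    [0,0,0,0],
  ],
)

```text
time: 46.4
tool_pos: [0.7041, 0.0851, 0.3025]
tool_rot: [-0.09, 0.743, 0.661, -0.05]
contact_force: [-0.4, -0.8, -0.1]
gripper_width: 0.001
```

```bash
python3 - <<'E'
from h import *
to((.704,.078,.258),-6.4)
E
```

```text
shift [-9.   9.6 43.1] turn -0.1 at [0.7041 0.0851 0.3025] jaw -6.5 tilt [-0.193  0.067 -0.979]
```

step_arm(
  steps=[
    [-8,8,0,0],
    [0,3,14,0],
    [0,3,14,0],
    [0,3,13,0],
    [0,0,0,0],
  ],
)

```text
time: 46.9
tool_pos: [0.7098, 0.0738, 0.2479]
tool_rot: [-0.093, 0.744, 0.659, -0.054]
contact_force: [-0.4, -0.5, -0.2]
gripper_width: -0.001
```

```bash
cat > arc.py <<'E'
from h import *
c=np.array([.676,.005])
def arc(phis,off=23):
    p0=None
    T=T_tool(); 
    for f in phis:
        r=np.radians(f); q=c+.07*np.array([np.cos(r),np.sin(r)])-off/1000*np.array([-np.sin(r),np.cos(r)])
        print(f,q.round(4),(T[:3,:3].T@(np.r_[q,.259]-T[:3,3])*1000).round(1))
E
python3 - <<'E'
from arc import *
print(T_tool()[:3,3]); arc([96,110,125,140,155,165,174])
E
```

```text
[0.70979204 0.07380232 0.24785769]
96 [0.6916 0.077 ] [  1.4 -20.4  -7. ]
110 [0.6737 0.0786] [  0.7 -38.   -3.2]
125 [0.6547 0.0755] [ -4.7 -56.    0.4]
140 [0.6372 0.0676] [-14.8 -72.2   3.4]
155 [0.6223 0.0554] [-28.7 -85.2   5.6]
165 [0.6143 0.0453] [-39.7 -91.8   6.6]
174 [0.6088 0.0352] [-50.5 -96.    7. ]
```

step_arm(
  steps=[
    [1,-10,-8,0],
    [0,-10,0,0],
    [0,-9,2,0],
    [-1,-9,2,0],
    [-2,-9,2,0],
    [-3,-9,2,0],
  ],
)

```text
time: 47.5
tool_pos: [0.6525, 0.0745, 0.2625]
tool_rot: [-0.09, 0.745, 0.659, -0.051]
contact_force: [1.1, 0.8, -0.7]
gripper_width: 0.004
```

```bash
python3 - <<'E'
from arc import *
print(T_tool()[:3,3],state()['contact_force']); arc([110,125,140,155,165,174])
E
```

```text
[0.65245376 0.07449142 0.26246172] [ 1.12051887  0.84566686 -0.70610912]
110 [0.6737 0.0786] [ 6.6 20.9 -0.5]
125 [0.6547 0.0755] [1.2 2.8 3. ]
140 [0.6372 0.0676] [ -8.9 -13.4   5.9]
155 [0.6223 0.0554] [-22.8 -26.5   8. ]
165 [0.6143 0.0453] [-33.9 -33.    8.9]
174 [0.6088 0.0352] [-44.6 -37.3   9.3]
```

step_arm(
  steps=[
    [-5,-8,2,0],
    [-5,-8,2,0],
    [-8,-7,2,0],
    [-8,-7,1,0],
    [-7,-4,1,0],
    [-7,-3,1,0],
  ],
)

```text
time: 48.1
tool_pos: [0.6046, 0.0388, 0.2607]
tool_rot: [-0.091, 0.744, 0.66, -0.05]
contact_force: [0.7, 1.9, 1.3]
gripper_width: -0.0
```

```bash
python3 - <<'E'
from arc import *
from peg import peg
print(T_tool()[:3,3],state()['contact_force']); arc([155,165,174]); peg()
E
```

```text
[0.60460599 0.03883178 0.26068182] [0.72139732 1.92692635 1.34122152]
155 [0.6223 0.0554] [18.6 15.7 -0.6]
165 [0.6143 0.0453] [7.6 9.1 0.2]
174 [0.6088 0.0352] [-3.2  4.8  0.6]
top peg 6 ((613.5188598632812, 12.94486141204834), 4.1373162269592285)
scene peg 56 ((608.2212524414062, 29.064708709716797), 20.45247459411621)
scene lever 141 ((653.8307495117188, 7.975646018981934), (27.884294509887695, 84.22857666015625), 84.40154266357422)
scene pivot 22 ((615.8173828125, 17.798227310180664), 7.996547222137451)
```

step_arm(
  steps=[
    [-5,1,0,0],
    [-4,1,0,0],
  ],
)

```text
time: 48.4
tool_pos: [0.6044, 0.0338, 0.2602]
tool_rot: [-0.097, 0.743, 0.66, -0.048]
contact_force: [-2.6, 21.6, 4.3]
gripper_width: -0.002
```

step_arm(
  steps=[
    [-4,0,0,0],
  ],
)

```text
time: 48.5
tool_pos: [0.6041, 0.0341, 0.2604]
tool_rot: [-0.1, 0.742, 0.662, -0.044]
contact_force: [2.3, 14.5, 1.7]
gripper_width: -0.001
```

At the end stop (21 N). I'll retreat in +y and up, then check everything.

step_arm(
  steps=[
    [15,-5,0,0],
    [20,-10,0,0],
    [20,-20,-20,0],
    [20,-30,-25,0],
    [20,-30,-10,0],
    [20,-20,0,0],
    [0,0,0,0],
  ],
)

```text
time: 49.2
tool_pos: [0.5139, 0.1588, 0.3462]
tool_rot: [-0.1, 0.742, 0.661, -0.049]
contact_force: [0.3, -0.8, -0.1]
gripper_width: -0.002
```

```bash
python3 - <<'E'
from peg import *
from tray import tray
peg(); tray(['top'])
rgb,d,P=look('scene','scene7.png'); z=P[...,2]
m=(z>.23)&(z<.29)&(np.hypot(P[...,0]-.66,P[...,1]+.17)<.03); print('knob',np.percentile(P[m][:,2],[50,90]))
cv2.imwrite('pics/s7c.png',cv2.resize(cv2.imread('pics/scene7.png')[140:300,90:330],(800,533),interpolation=cv2.INTER_CUBIC))
print(T_tool()[:3,3],state()['contact_force'])
E
```

```text
top peg 34 ((610.3270874023438, 13.10614013671875), 8.889198303222656)
top lever 128 ((647.447021484375, 6.014726638793945), (25.792844772338867, 92.0567855834961), 88.92533874511719)
top pivot 9 ((605.408935546875, 12.708511352539062), 6.995887756347656)
scene peg 41 ((611.8695678710938, 12.500272750854492), 11.860186576843262)
scene lever 147 ((649.2496948242188, 7.116373062133789), (28.802650451660156, 93.55810546875), 87.86453247070312)
scene pivot 27 ((612.4494018554688, 15.118712425231934), 10.211496353149414)
top -0.117 35 [0.1037 0.1098]
top -0.039 67 [0.0568 0.134 ]
top 0.039 65 [0.0572 0.1321]
top 0.117 50 [0.104 0.128]
 lid? 434 ((648.8101806640625, -168.52227783203125), 149.17063903808594) [0.1239 0.1322 0.134 ]
knob [0.24345016 0.24746437]
[0.51523373 0.15625652 0.34333629] [ 0.51663166  0.17814569 -0.23582605]
```

View pics/s7c.png

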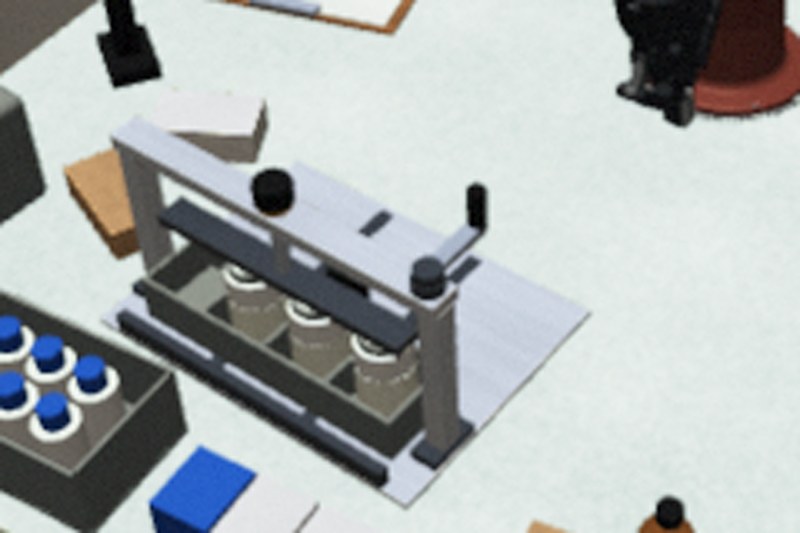

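```bash
python3 -c "
from plant import job_done; print(job_done())"
```

```text
the job is handed in; nothing more can be done
None
```

I handed the job in at about 49 s on the robot's clock. All five steps were done in order, but `job_done` gives no verdict, so the outcome is not confirmed.

What I did: I pulled the tray out to its stop and stood the three tubs (only three were there) in the -39, +39 and +117 mm pockets. I pressed each lid home, pushed the tray in, lowered the stop bar onto the lids and swung the clamp lever to its end stop.

Last checks:

| Item | Reading | Wanted |
|---|---|---|
| Lid tops above the bench (measured before the tray went in) | 121–122 mm | 121 mm when home |
| Tray | about 0.149 m in | above 0.144 m |
| Knob top / stop bar | 246 mm / about 0.050 m | 0.0475–0.0535 m |
| Clamp | about 173° (world angle), 21 N felt at the stop | about 173.6° |
| Robot | clear of everything | touching nothing |

- **First lid:** pressing it too hard (42 N on the wrist) dragged the tray in by about 34 mm. It stayed below the 0.09 m limit, so I worked with it there and pressed the other lids more gently.
- **Wrist tilt:** the wrist picked up tilt on blocked pushes. I trued it twice by pressing the shut fingers against the bridge; at z ≈ 0.17 the second press may have met the side of the stop bar instead. The rest of the tilt, up to about 0.2 rad, I left.
- **Other stock:** I never moved close to it on purpose, but I did not measure its positions again at the end.

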